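# Unpin a drilled bracket, oil the pull pins and park them

## Robot

A 6-joint arm with a two-finger parallel gripper is mounted at the origin on a cart in front of the work surface, level with it; the furniture and walls round the work are solid. World frame = base frame: x ahead of the robot, y to its left, z up, the work surface at z = 0. Lengths are in m, angles in rad, forces in N, time in s.
With the tool pointing down it reaches from about 0.4 to 0.825 m from the base axis. Payload 7 kg.
Tool frame: the origin (TCP) lies between the finger pads; the fingertips stand 11 mm ahead of it and the grasp point (between the pads) lies 8 mm behind it; x points along the fingers, z is the direction in which the jaws open and shut, and the axes are right-handed (so a half turn about x gives the same grasp; the last joint's range is limited). The gripper opens to 88 mm and grips with 3 to 60 N. Pads are 19 mm wide; open, the fingers measure 130 mm over their backs; the gripper's body (78 mm by 193 mm) begins 47 mm behind the grasp point.
Start: joints at [1.39, 0.359, 0.012, 0, -1.224, -0.288], TCP at [0.305, 0.602, 0.238] pointing down, gripper open.
Joint ranges: [-3.07, 3.07], [-1.43, 2.12], [-1.02, 1.25], [-3.03, 1.67], [-3.05, -0], [-3.03, 3.03]. Speed limits (rad/s): [2.39, 2.39, 3.01, 3.14, 3.14, 3.14].

## Interface

Orientations are given as [roll, pitch, yaw] about the fixed x, y, z axes, in that order (R = Rz(yaw) Ry(pitch) Rx(roll)).
In Python, from station import arm gives the robot as it stands.
- The arm moves only by the tool jog_arm, never from a script. Its argument "motion" is a list of rows, each an object of numbers: "dx", "dy", "dz": the shift along the tool's x, y, z in m; "twist": the turn about the tool's x in degrees. In form: [{"dx": .., "dy": .., "dz": .., "twist": ..}, ...]. A call has 1 to 20 rows; each row is the pose to reach, as a shift and turn from the pose commanded when the call began, along the tool's axes at that moment; what a row does not reach only later rows make up. A row lasts 1/12 s, in which the tool goes at most 41.7 mm and 7.16 degrees, less where a joint would pass 70% of its speed; a pose out of reach is approached as far as the arm can. A call with a gripper value outside its range is refused whole. "gripper" is the finger opening in m, from 0 to 0.0876, set as the call begins (left out, the last holds). The fingers move at their own pace and stop on an object; "newtons" is the grip in N (left out, the last holds). Time passes only in rows, so rows that repeat a pose let the fingers close. It gives the time, the measured TCP pose, the force and the opening at its end, in the units of the state.
- arm.get_state(): the state, without advancing time (a new reading comes with each control period).
- arm.grab_frame(name): name is "side" or "top"; returns the picture (420x560x3 uint8, red, green, blue); there is no depth.
- arm.camera_model(name): a dict with "camera_matrix" (3x3 intrinsics, pixels), "k1" (the pictures are not rectified: a ray, as slopes to the right and down, at radius r is drawn at 1 + k1 r^2 times it, then the intrinsics apply), "eye" and "attitude" of the camera in the world. Camera axes: x right, y down, z forward; pixel columns grow to the right and rows downward; lengths in m; the calibration is good to about 2 mm. A picture is of the moment at which its call begins. camera_model takes no time and is no camera call.
- arm.job_done(): hands the job in, once; it reports no verdict.
The state is a dict: "t": time; "q": joint angles; "qd": joint speeds; "joint_efforts": joint torques, N m; "eef_pos": TCP position; "ee_rot": TCP orientation; "force": force on the tool from outside, world axes, zero at the start; "moment": the same for the moment, N m; "width": finger opening in m.
Only numpy, scipy, OpenCV 4.12 (cv2) and the standard library are available. Lean on these libraries where they do the work, as an engineer would, in place of code of your own. Each camera call takes 0.05 s, during which the arm holds its last target.

## Task

Free the bracket from the drilling jig: working from left to right, one pin at a time, draw each pull pin straight up out of its bore, dip its tip briefly well down into the oil pot (nearly to the bottom), and park it upright by its neck in a free notch of the rack, pushed well in with its upper collar resting on the shelf, before you draw the next. When all the pins are parked, lift the bracket off the jig and lay it foot down in the middle of the grey tray. Leave the oil pot standing upright and the other things on the bench alone.

Things in the scene. Friction and masses are not known exactly. Their poses are not given: they have to be found in the camera images.
- jig: dark steel drilling jig fixed to the bench: block 60 (x) x 180 (y) x 45 mm high; three blind upright bores, 21 mm wide, 40 mm deep, in its top at own x = 0, y = 60, 0, -60 mm; a 10 mm high bolted ear sticks out 25 mm at each end. Origin: centre of the underside. Own +y is left as the robot sees it. Place and yaw (up to 0.25 rad) vary.
- bracket: loose aluminium angle bracket, about 0.4 kg: foot 60 (x) x 170 (y) x 8 mm with 23 mm holes over the bores; upright flange 8 mm thick along its far edge (own x = 30 to 38 mm, all its length), rising to 48 mm above the foot's underside: pinch it there, near y = 0. Origin: centre of the foot's underside, at the start 45 mm above the bench on the jig; z up. Held until all pins are out.
- rack: dark steel rack fixed to the bench: base 80 (x) x 180 (y) mm, back wall at own x = 31 to 37 mm, shelf 6 mm thick with its top 100 mm above the bench, from x = -35 to 37 mm, nothing above it. Three notches 16 mm wide, 33 mm deep, are cut in from its front edge (own -x, towards the robot) at y = 60, 0, -60 mm. Origin: centre of the underside. Rack and jig may swap places; yaw to 0.25 rad.
- tray: grey shallow open tray fixed to the bench, 208 (x) x 150 (y) x 22 mm high, walls 4 mm. Origin: centre of the underside; long side along its own x (roughly away from the robot).
- tray_in (a point): centre of the tray's inner floor; axes as the tray's.
- pot: small loose round open oil pot of bare aluminium, 78 mm wide at the rim and 50 mm high, 0.3 kg (the film of oil in it is not modelled, it looks empty). Origin: centre of the underside.
- pot_in (a point): centre of the pot's inner floor, 5 mm above the underside; the rim is 45 mm above this point, the inner width 62 mm at the floor.
- notch0 (a point): where the axis of a parked pin belongs in the rack's left (own +y) notch: on the level of the shelf's top, 23 mm in from the front edge and 10 mm before the notch's end; axes as the rack's.
- notch1 (a point): where the axis of a parked pin belongs in the rack's middle notch: on the level of the shelf's top, 23 mm in from the front edge and 10 mm before the notch's end; axes as the rack's.
- notch2 (a point): where the axis of a parked pin belongs in the rack's right (own -y) notch: on the level of the shelf's top, 23 mm in from the front edge and 10 mm before the notch's end; axes as the rack's.
- pin_left: steel pull pin in the jig's left bore (None if absent), upright, 117 mm, 0.12 kg. From the tip up: shank 18 mm thick to 45 mm; lower collar 28 mm thick to 50; neck 10 mm thick to 72; upper collar 28 mm thick to 77; round head 24 mm thick to 117, to hold it by. Origin: end of the tip; z to the head. At the start the lower collar rests on the bracket, tip 8 mm above the bench; draws up freely.
- pin_left_neck (a point): on that pin's axis, at the underside of its upper collar, 72 mm above the tip's end (top end of the neck).
- pin_middle: steel pull pin in the jig's middle bore (None if absent), upright, 117 mm, 0.12 kg. From the tip up: shank 18 mm thick to 45 mm; lower collar 28 mm thick to 50; neck 10 mm thick to 72; upper collar 28 mm thick to 77; round head 24 mm thick to 117, to hold it by. Origin: end of the tip; z to the head. At the start the lower collar rests on the bracket, tip 8 mm above the bench; draws up freely.
- pin_middle_neck (a point): on that pin's axis, at the underside of its upper collar, 72 mm above the tip's end (top end of the neck).
- pin_right: steel pull pin in the jig's right bore (None if absent), upright, 117 mm, 0.12 kg. From the tip up: shank 18 mm thick to 45 mm; lower collar 28 mm thick to 50; neck 10 mm thick to 72; upper collar 28 mm thick to 77; round head 24 mm thick to 117, to hold it by. Origin: end of the tip; z to the head. At the start the lower collar rests on the bracket, tip 8 mm above the bench; draws up freely.
- pin_right_neck (a point): on that pin's axis, at the underside of its upper collar, 72 mm above the tip's end (top end of the neck).
- weld_magnet: bystander, to be left alone: red three-cornered welding magnet, 75x85x15 mm. Origin: centre of the underside.
- spanner_a: bystander, to be left alone: small spanner, 35x176x8 mm. Origin: centre of the underside.
- packing_block: bystander, to be left alone: wooden packing block, 45x55x40 mm. Origin: centre of the underside.

How it is judged:
On the way, in this order (a step that is already met when the one before it is completed fails the run):
1. the left pin's tip is well down inside the oil pot (horizontal distance between pin_left and pot_in below 0.03 m and z of pin_left in the frame of pot_in below 0.024 m), for 0.2 s.
2. the left pin hangs upright in a rack notch ((horizontal distance between pin_left_neck and notch0 below 0.014 m or horizontal distance between pin_left_neck and notch1 below 0.014 m or horizontal distance between pin_left_neck and notch2 below 0.014 m) and z of pin_left_neck in the frame of rack between 0.095 and 0.105 m and angle between pin_left's own z axis and vertical below 0.15 rad and linear speed of pin_left below 0.03 m/s), for 0.3 s.
3. the middle pin's tip is well down inside the oil pot (horizontal distance between pin_middle and pot_in below 0.03 m and z of pin_middle in the frame of pot_in below 0.024 m), for 0.2 s.
4. the middle pin hangs upright in a rack notch ((horizontal distance between pin_middle_neck and notch0 below 0.014 m or horizontal distance between pin_middle_neck and notch1 below 0.014 m or horizontal distance between pin_middle_neck and notch2 below 0.014 m) and z of pin_middle_neck in the frame of rack between 0.095 and 0.105 m and angle between pin_middle's own z axis and vertical below 0.15 rad and linear speed of pin_middle below 0.03 m/s), for 0.3 s.
5. the right pin's tip is well down inside the oil pot (horizontal distance between pin_right and pot_in below 0.03 m and z of pin_right in the frame of pot_in below 0.024 m), for 0.2 s.
6. the right pin hangs upright in a rack notch ((horizontal distance between pin_right_neck and notch0 below 0.014 m or horizontal distance between pin_right_neck and notch1 below 0.014 m or horizontal distance between pin_right_neck and notch2 below 0.014 m) and z of pin_right_neck in the frame of rack between 0.095 and 0.105 m and angle between pin_right's own z axis and vertical below 0.15 rad and linear speed of pin_right below 0.03 m/s), for 0.3 s.
7. the bracket lies flat in the tray (z of bracket in the frame of tray_in between -0.004 and 0.008 m and horizontal distance between bracket and tray_in below 0.035 m and angle between bracket's own z axis and vertical below 0.12 rad and linear speed of bracket below 0.03 m/s), for 0.3 s.
At the end, for the whole second after the job is handed in: Every pin present hangs at rest in a rack notch: upright within 0.15 rad, axis within 14 mm of the notch point, upper collar within 5 mm of the shelf top; the bracket lies foot down, flat within 0.12 rad, on the tray floor within 35 mm of its middle; the pot stands upright (all of step 2 and all of step 4 and all of step 6 and all of step 7 and angle between pot's own z axis and vertical below 0.2 rad and height (world z) of pot above -0.01 m); the robot touches nothing.
It fails at once if a bystander (magnet, spanner or wooden block) is moved by more than 30 mm (distance of any of weld_magnet, spanner_a, packing_block from where it was at the start of the episode above 0.03 m).
Of pin_left, pin_middle, pin_right only 2 to 3 are there at a start; the rules pass over those that are not, and their reading is None.
At some moment in a run one of pot may be knocked a few centimetres aside while the robot is not near it.
It also fails if it takes over 210 s, if anything falls off the work surface, if the arm or the gripper's body presses on something with over 40 N, if the wrist force passes 120 N, or if a joint passes its speed limit or range.

## Working session

There is one attempt and no reset: what is moved stays moved. The work goes in short steps, Python scripts to look and compute and a tool call to move; the robot and the scene stay as the last step left them, time stands still between calls to the robot, and variables do not carry over. Pictures are saved under pics/ and viewed, and the job is handed in when it is done.

Besides the shell and the picture viewer there is one more tool, called after "Call:" by a JSON object that holds its "method" and its "body", one argument or row to a line. jog_arm: Moves the arm, as the interface text tells. Its arguments: {"type":"object","properties":{"motion":{"type":"array"},"gripper":{"type":"number"},"newtons":{"type":"number"}},"required":["motion"]}

```bash
ls; mkdir -p pics; python3 - <<'E'
from station import arm
import cv2
s=arm.get_state();print(s)
for n in("side","top"):
    print(n,arm.camera_model(n)); cv2.imwrite(f"pics/{n}0.png",arm.grab_frame(n)[:,:,::-1])
E
```

```text
pics
{'t': 0.0, 'q': array([ 1.39011598e+00,  3.59393263e-01,  1.11174116e-02, -3.34174483e-04,
       -1.22408488e+00, -2.88091332e-01]), 'qd': array([-0.0003887 ,  0.00014386, -0.00059434,  0.00130989, -0.00028675,
       -0.0001273 ]), 'joint_efforts': array([ 6.50367638e-04, -5.82714164e+01,  2.93042511e+01,  6.99714705e+00,
        6.67290558e-03, -1.60158006e-04]), 'eef_pos': array([0.30478585, 0.60178344, 0.2366469 ]), 'ee_rot': array([ 0.08994167,  1.56920068, -1.94974014]), 'force': array([-0.9828651 , -0.6696316 , -0.09008887]), 'moment': array([-0.03719791, -0.01456994,  0.01300078]), 'width': 0.08761082751824063}
side {'camera_matrix': array([[515.639776  ,   0.        , 284.35429292],
       [  0.        , 515.639776  , 218.96864031],
       [  0.        ,   0.        ,   1.        ]]), 'k1': -0.07272960246959664, 'eye': array([0.30139155, 1.0939968 , 0.81529799]), 'attitude': array([-2.17636054, -0.00347309, -2.94893149])}
top {'camera_matrix': array([[431.95360045,   0.        , 282.01976248],
       [  0.        , 431.95360045, 210.83615914],
       [  0.        ,   0.        ,   1.        ]]), 'k1': -0.1003652129071737, 'eye': array([0.33358657, 0.02615274, 1.18875192]), 'attitude': array([-2.99648411,  0.00523081, -1.58045847])}
```

View pics/top0.png

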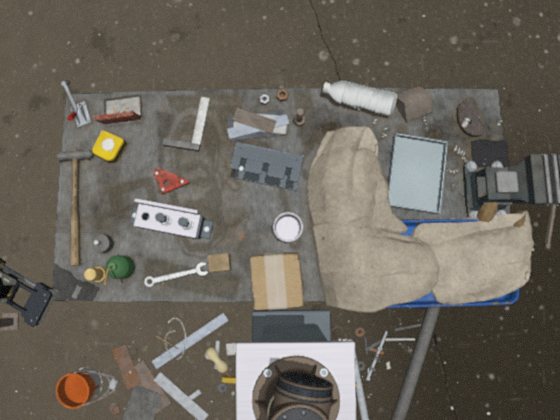

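View pics/side0.png

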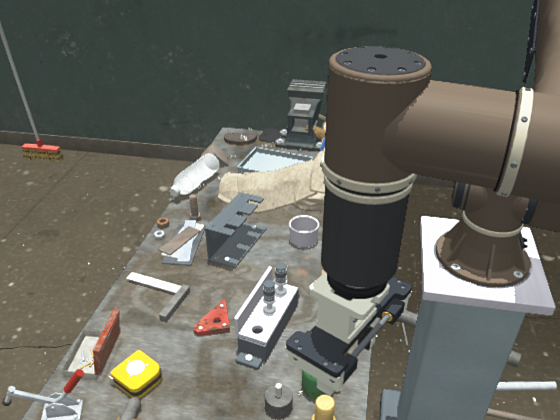

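```bash
cat > h.py <<'E'
import numpy as np,cv2
from scipy.spatial.transform import Rotation as Ro
from station import arm
M={}
def cm(n):
    if n not in M:
        c=arm.camera_model(n);K=c['camera_matrix'];R=Ro.from_euler('xyz',c['attitude']).as_matrix();M[n]=(K,c['k1'],np.array(c['eye']),R)
    return M[n]
def proj(n,p):
    K,k,e,R=cm(n);q=(np.atleast_2d(p)-e)@R;s=q[:,:2]/q[:,2:];s=s*(1+k*(s**2).sum(1,keepdims=True))
    return s*[K[0,0],K[1,1]]+K[:2,2]
def ray(n,uv):
    K,k,e,R=cm(n);d=(np.atleast_2d(uv)-K[:2,2])/[K[0,0],K[1,1]];s=d.copy()
    for _ in range(20): s=d/(1+k*(s**2).sum(1,keepdims=True))
    v=np.c_[s,np.ones(len(s))]@R.T
    return e,v
def onz(n,uv,z):
    e,v=ray(n,uv);return e+v*((z-e[2])/v[:,2])[:,None]
def tri(a,b):
    (e1,v1),(e2,v2)=ray('top',a),ray('side',b);out=[]
    for x,y in zip(v1,v2):
        A=np.stack([x,-y],1);t=np.linalg.lstsq(A,e2-e1,rcond=None)[0]
        p,q=e1+x*t[0],e2+y*t[1];out.append(np.r_[(p+q)/2,np.linalg.norm(p-q)])
    return np.array(out)
def snap(n,name):
    f=arm.grab_frame(n)[:,:,::-1].copy();cv2.imwrite(f'pics/{name}.png',f);return f
def crop(f,name,x,y,w,h,s):
    g=cv2.resize(f[y:y+h,x:x+w],None,fx=s,fy=s,interpolation=cv2.INTER_CUBIC)
    for i in range(0,w,20):
        cv2.putText(g,str(x+i),(i*s,10),0,.35,(0,255,255),1);cv2.line(g,(i*s,12),(i*s,18),(0,255,255),1)
    for i in range(0,h,20):
        cv2.putText(g,str(y+i),(0,i*s+4),0,.35,(0,255,255),1)
    cv2.imwrite(f'pics/{name}.png',g)
E
python3 - <<'E'
from h import *
t=cv2.imread('pics/top0.png');s=cv2.imread('pics/side0.png')
crop(t,'ct1',120,130,200,150,4); crop(s,'cs1',190,180,150,150,4); crop(t,'ct2',300,70,200,150,4)
print(proj('top',[arm.get_state()['eef_pos']]),proj('side',[arm.get_state()['eef_pos'],[0,0,0]]))
E
```

```text
[[ 30.49739825 286.73172867]] [[346.97332556 360.26651808]
 [481.34075543 255.58645449]]
```

View pics/ct1.png

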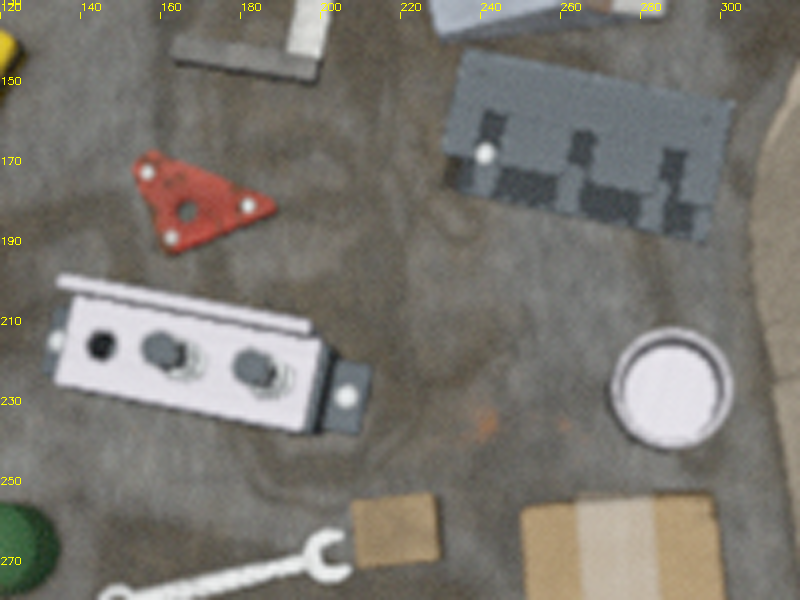

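View pics/cs1.png

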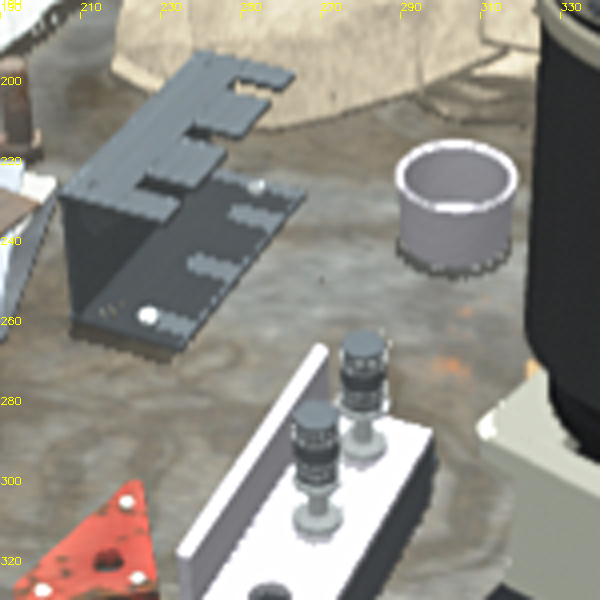

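View pics/ct2.png

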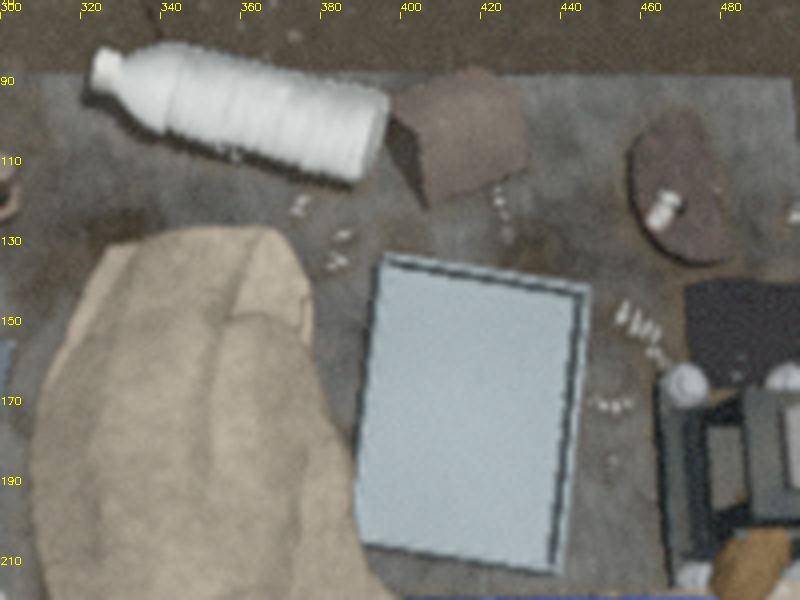

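```bash
python3 - <<'E'
from h import *
np.set_printoptions(precision=4,suppress=True)
T=lambda a:np.array(a)/4+[120,130]
S=lambda a:np.array(a)/4+[190,180]
T2=lambda a:np.array(a)/4+[300,70]
print('shelf top view',onz('top',T([[462,48],[735,102],[493,111],[583,130],[677,148]]),.1))
print('shelf side',onz('side',S([[62,197],[160,222],[197,50],[295,75]]),.1))
print('shelf tri',tri(T([[462,48],[735,102]]),S([[62,197],[197,50]])))
print('pinhead tri',tri(T([[158,347],[249,365]]),S([[317,412],[363,343]])))
print('pinhead top',onz('top',T([[158,347],[249,365]]),.125), onz('side',S([[317,412],[363,343]]),.125))
print('collars low',onz('side',S([[317,515],[363,440]]),.058))
print('hole',onz('top',T([[101,345]]),.053))
print('foot',onz('top',T([[55,383],[305,432]]),.053))
print('flange',onz('top',T([[58,277],[310,326],[310,333]]),.093))
print('flange side',onz('side',S([[185,550],[323,347]]),.093))
print('pot rim',onz('top',T([[671,387]]),.05), onz('side',S([[457,178]]),.05))
print('pot rim ext',onz('top',T([[610,387],[733,387]]),.05))
c=onz('top',T2([[383,255],[590,287],[563,573],[357,540]]),.022);print('tray',c,c.mean(0),[np.linalg.norm(c[i]-c[i-1]) for i in range(4)])
E
```

```text
shelf top view [[ 0.6762  0.1504  0.1   ]
 [ 0.6376 -0.0276  0.1   ]
 [ 0.6334  0.1298  0.1   ]
 [ 0.6199  0.0713  0.1   ]
 [ 0.6072  0.0105  0.1   ]]
shelf side [[ 0.6719  0.1582  0.1   ]
 [ 0.608   0.1707  0.1   ]
 [ 0.6367 -0.0174  0.1   ]
 [ 0.5665 -0.0001  0.1   ]]
shelf tri [[ 0.6763  0.1508  0.0946  0.0031]
 [ 0.6397 -0.0279  0.0932  0.0004]]
pinhead tri [[0.4774 0.3384 0.1224 0.0005]
 [0.4656 0.2803 0.1217 0.0005]]
pinhead top [[0.4773 0.3377 0.125 ]
 [0.4654 0.2796 0.125 ]] [[0.4765 0.3412 0.125 ]
 [0.4646 0.2842 0.125 ]]
collars low [[0.4765 0.3457 0.058 ]
 [0.4644 0.2853 0.058 ]]
hole [[0.4888 0.3978 0.053 ]]
foot [[0.4633 0.4284 0.053 ]
 [0.4293 0.2582 0.053 ]]
flange [[0.5283 0.4151 0.093 ]
 [0.4943 0.248  0.093 ]
 [0.4898 0.248  0.093 ]]
flange side [[0.5258 0.4162 0.093 ]
 [0.4928 0.2542 0.093 ]]
pot rim [[0.4573 0.0157 0.05  ]] [[0.4555 0.023  0.05  ]]
pot rim ext [[ 0.4577  0.0561  0.05  ]
 [ 0.4568 -0.0254  0.05  ]]
tray [[ 0.7212 -0.2933  0.022 ]
 [ 0.6976 -0.4415  0.022 ]
 [ 0.4928 -0.4075  0.022 ]
 [ 0.5173 -0.2643  0.022 ]] [ 0.6072 -0.3516  0.022 ] [np.float64(0.20593362728311912), np.float64(0.15010112833480863), np.float64(0.2075810800897202), np.float64(0.1452831478555265)]
```

```bash
cat >> h.py <<'E'
np.set_printoptions(precision=4,suppress=True)
def tgt(xyz,jaw):
    """relative move to TCP xyz with jaw direction angle (mod pi)"""
    s=arm.get_state();R=Ro.from_euler('xyz',s['ee_rot']).as_matrix()
    d=R.T@(np.array(xyz)-s['eef_pos'])
    z=R[:,2];a=np.arctan2(z[1],z[0])
    # twist + about tool x (down) -> world angle decreases
    tw=-(jaw-a);tw=(tw+np.pi/2)%np.pi-np.pi/2
    print('tool x',R[:,0],'jaw ang',a,'move',d,'twist',np.degrees(tw),'q6',s['q'][5])
E
python3 - <<'E'
from h import *
T=lambda a:np.array(a)/4+[120-.375,130-.375]
S=lambda a:np.array(a)/4+[190-.375,180-.375]
T2=lambda a:np.array(a)/4+[300-.375,70-.375]
print('shelf top view',onz('top',T([[462,48],[735,102],[493,111],[583,130],[677,148]]),.1))
print('shelf side',onz('side',S([[62,197],[160,222],[197,50],[295,75]]),.1))
print('pinhead tri',tri(T([[158,347],[249,365]]),S([[317,412],[363,343]])))
print('pinhead top',onz('top',T([[158,347],[249,365]]),.125), onz('side',S([[317,412],[363,343]]),.125))
print('hole',onz('top',T([[101,345]]),.053))
print('foot',onz('top',T([[55,383],[305,432]]),.053))
print('pot rim',onz('top',T([[671,387]]),.05), onz('side',S([[457,178]]),.05))
tgt([.475,.341,.2],np.pi/2-.2)
E
```

```text
shelf top view [[ 0.6773  0.1514  0.1   ]
 [ 0.6386 -0.0266  0.1   ]
 [ 0.6344  0.1308  0.1   ]
 [ 0.6209  0.0723  0.1   ]
 [ 0.6082  0.0114  0.1   ]]
shelf side [[ 0.6732  0.1569  0.1   ]
 [ 0.6093  0.1695  0.1   ]
 [ 0.6381 -0.019   0.1   ]
 [ 0.5679 -0.0017  0.1   ]]
pinhead tri [[0.4781 0.3389 0.1238 0.0006]
 [0.4663 0.2809 0.1231 0.0006]]
pinhead top [[0.4783 0.3386 0.125 ]
 [0.4664 0.2805 0.125 ]] [[0.4775 0.3403 0.125 ]
 [0.4656 0.2832 0.125 ]]
hole [[0.4898 0.3988 0.053 ]]
foot [[0.4644 0.4295 0.053 ]
 [0.4303 0.2593 0.053 ]]
pot rim [[0.4583 0.0167 0.05  ]] [[0.4568 0.0216 0.05  ]]
tool x [-0.0006 -0.0014 -1.    ] jaw ang -2.0396477697200335 move [0.037  0.2697 0.1557] twist -15.404052995612696 q6 -0.28809530306892456
```

Call:
{"method": "jog_arm", "body": {
  "motion": [
    {"dx":0.01,"dy":0.03,"dz":0.017,"twist":-3},
    {"dx":0.01,"dy":0.06,"dz":0.035,"twist":-5},
    {"dx":0.015,"dy":0.09,"dz":0.052,"twist":-7},
    {"dx":0.02,"dy":0.12,"dz":0.069,"twist":-9},
    {"dx":0.02,"dy":0.15,"dz":0.087,"twist":-11},
    {"dx":0.03,"dy":0.18,"dz":0.104,"twist":-13},
    {"dx":0.03,"dy":0.21,"dz":0.121,"twist":-15.4},
    {"dx":0.037,"dy":0.24,"dz":0.139,"twist":-15.4},
    {"dx":0.037,"dy":0.27,"dz":0.156,"twist":-15.4},
    {"dx":0.037,"dy":0.27,"dz":0.156,"twist":-15.4},
    {"dx":0.037,"dy":0.27,"dz":0.156,"twist":-15.4},
    {"dx":0.037,"dy":0.27,"dz":0.156,"twist":-15.4}
  ],
  "gripper": 0.046,
  "newtons": 25
}}

```text
t: 1.1
eef_pos: [0.4755, 0.3408, 0.2004]
ee_rot: [-1.091, 1.571, -2.863]
force: [0.3, 0.2, 0.2]
width: 0.0461
```

```bash
python3 - <<'E'
from h import *
t=snap('top','t1');s=snap('side','s1')
print(arm.get_state()['eef_pos'],arm.get_state()['q'])
p=arm.get_state()['eef_pos'];print(proj('top',[p]),proj('side',[p]))
g=np.hstack([cv2.resize(t[150:300,90:240],None,fx=2.6,fy=2.6,interpolation=2),cv2.resize(s[180:330,200:350],None,fx=2.6,fy=2.6,interpolation=2)]);cv2.imwrite('pics/c1.png',g)
tgt([.478,.3395,.2],np.pi/2-.2)
E
```

```text
[0.475  0.3417 0.2005] [ 0.9574  0.2391 -0.2449 -0.0001 -1.0868  0.4141]
[[148.6282 213.4933]] [[269.4247 253.6164]]
tool x [-0.0001  0.0001 -1.    ] jaw ang -1.7701364511009081 move [0.0005 0.0033 0.0015] twist 0.03780809226878876 q6 0.41409919922534943
```

View pics/c1.png

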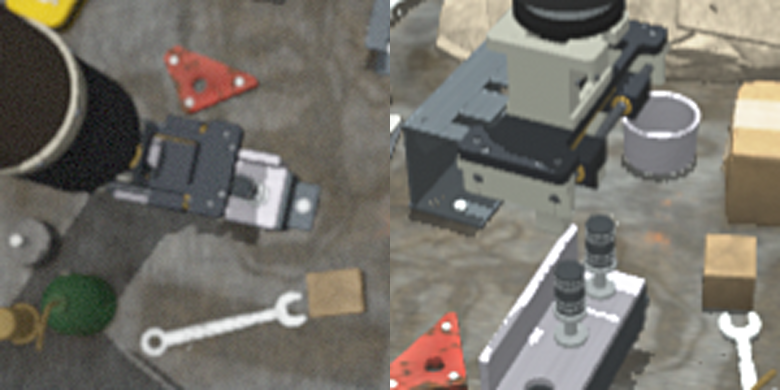

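Call:
{"method": "jog_arm", "body": {
  "motion": [
    {"dx":0.02,"dy":0.003,"dz":0.0015},
    {"dx":0.04,"dy":0.003,"dz":0.0015},
    {"dx":0.058,"dy":0.003,"dz":0.0015},
    {"dx":0.058,"dy":0.003,"dz":0.0015},
    {"dx":0.058,"dy":0.003,"dz":0.0015}
  ]
}}

```text
invalid input
```

```bash
python3 - <<'E'
from h import *
s=snap('side','s2')
p=arm.get_state()['eef_pos'];print(p,proj('side',[p]))
crop(s,'c2',210,220,130,110,6)
E
```

```text
[0.4749 0.3418 0.2005] [[269.4689 253.6769]]
```

View pics/c2.png

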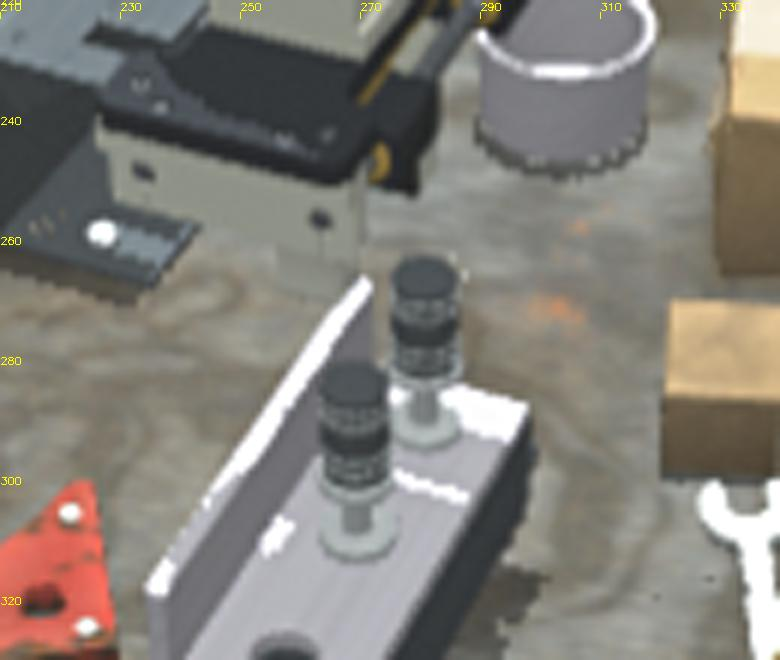

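Call:
{"method": "jog_arm", "body": {
  "motion": [
    {"dx":0.02,"dy":0.003,"dz":0.0015,"twist":0},
    {"dx":0.04,"dy":0.003,"dz":0.0015,"twist":0},
    {"dx":0.058,"dy":0.003,"dz":0.0015,"twist":0},
    {"dx":0.058,"dy":0.003,"dz":0.0015,"twist":0},
    {"dx":0.058,"dy":0.003,"dz":0.0015,"twist":0}
  ]
}}

```text
t: 1.67
eef_pos: [0.4774, 0.3393, 0.1421]
ee_rot: [-0.342, 1.569, -2.111]
force: [-0.0, 0.5, 1.0]
width: 0.0462
```

```bash
python3 - <<'E'
from h import *
s=snap('side','s2')
p=arm.get_state()['eef_pos'];
crop(s,'c2',210,220,130,110,6)
def jaw(): 
    R=Ro.from_euler('xyz',arm.get_state()['ee_rot']).as_matrix();return R
R=jaw()
# near finger pad lower corners (pad inner face at +-23mm, width 19mm)
for sg in(1,-1):
    for w in(-.0095,.0095):
        print(sg,w,proj('side',[p+R@[.011,w,sg*.023]]))
print(p,proj('side',[p]))
E
```

```text
1 -0.0095 [[277.5541 273.9478]]
1 0.0095 [[268.939  271.5777]]
-1 -0.0095 [[268.3313 288.2134]]
-1 0.0095 [[259.4772 285.6775]]
[0.478  0.3397 0.1431] [[268.5632 275.5438]]
```

View pics/c2.png

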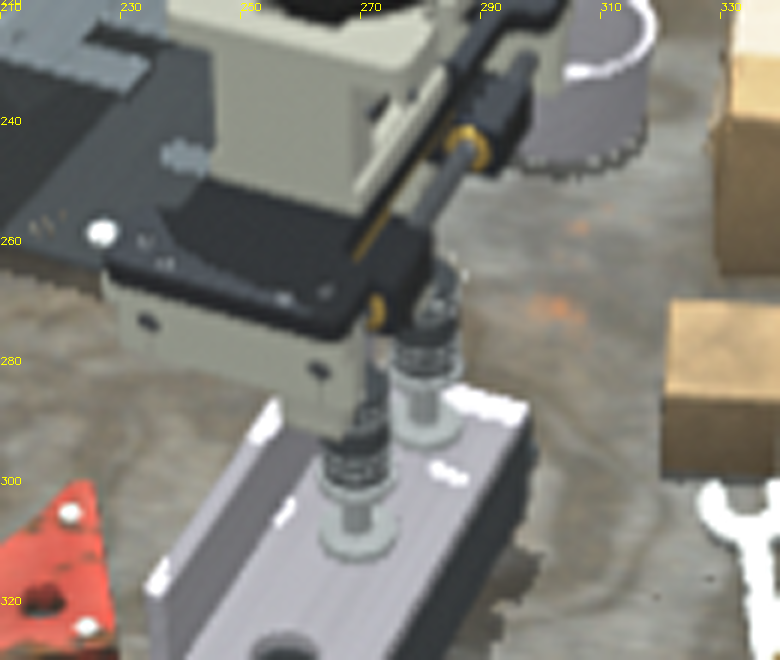

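Call:
{"method": "jog_arm", "body": {
  "motion": [
    {"dx":0.02,"dy":0,"dz":0,"twist":0},
    {"dx":0.042,"dy":0,"dz":0,"twist":0},
    {"dx":0.042,"dy":0,"dz":0,"twist":0},
    {"dx":0.042,"dy":0,"dz":0,"twist":0}
  ]
}}

```text
t: 2.05
eef_pos: [0.478, 0.3391, 0.1012]
ee_rot: [0.069, 1.57, -1.701]
force: [-0.0, -0.0, 1.3]
width: 0.0462
```

Call:
{"method": "jog_arm", "body": {
  "motion": [
    {"dx":0,"dy":0,"dz":0,"twist":0},
    {"dx":0,"dy":0,"dz":0,"twist":0},
    {"dx":0,"dy":0,"dz":0,"twist":0},
    {"dx":0,"dy":0,"dz":0,"twist":0},
    {"dx":0,"dy":0,"dz":0,"twist":0},
    {"dx":0,"dy":0,"dz":0,"twist":0},
    {"dx":0,"dy":0,"dz":0,"twist":0},
    {"dx":0,"dy":0,"dz":0,"twist":0}
  ],
  "gripper": 0.01,
  "newtons": 30
}}

```text
t: 2.72
eef_pos: [0.4784, 0.3393, 0.1015]
ee_rot: [2.433, 1.57, 0.663]
force: [-1.6, -0.7, 5.8]
width: 0.0234
```

```bash
python3 - <<'E'
from h import *
s=snap('side','s3');st=arm.get_state();print(st['eef_pos'],st['force'],st['width'])
crop(s,'c3',210,220,130,110,6)
E
```

```text
[0.4784 0.3393 0.1015] [-0.8691 -0.0988  5.6978] 0.023561069820675205
```

View pics/c3.png

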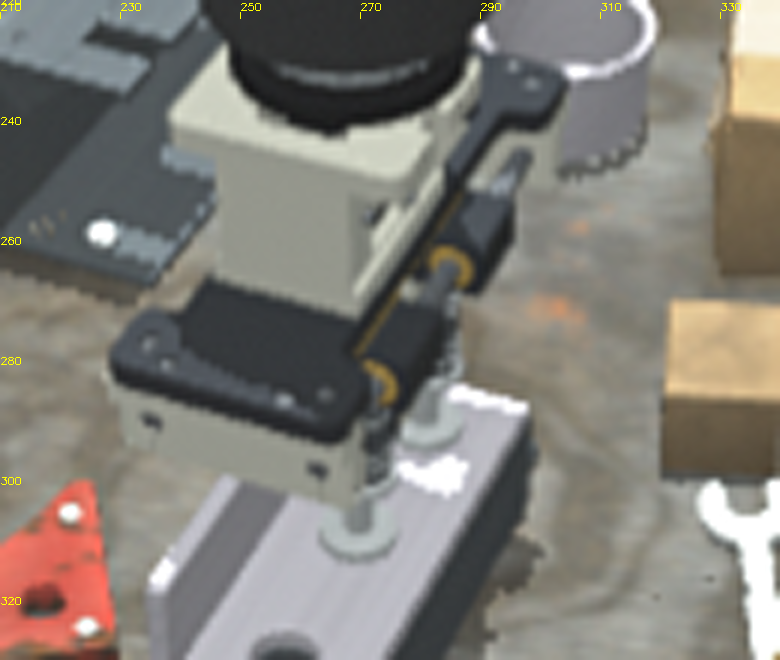

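Call:
{"method": "jog_arm", "body": {
  "motion": [
    {"dx":-0.01,"dy":0,"dz":0,"twist":0},
    {"dx":-0.025,"dy":0,"dz":0,"twist":0},
    {"dx":-0.04,"dy":0,"dz":0,"twist":0},
    {"dx":-0.055,"dy":0,"dz":0,"twist":0},
    {"dx":-0.075,"dy":0,"dz":0,"twist":0},
    {"dx":-0.095,"dy":0,"dz":0,"twist":0},
    {"dx":-0.12,"dy":0,"dz":0,"twist":0},
    {"dx":-0.14,"dy":0,"dz":0,"twist":0},
    {"dx":-0.14,"dy":0,"dz":0,"twist":0},
    {"dx":-0.14,"dy":0,"dz":0,"twist":0}
  ]
}}

```text
t: 3.6
eef_pos: [0.4781, 0.3392, 0.242]
ee_rot: [2.813, 1.568, 1.042]
force: [-0.6, -1.5, -2.1]
width: 0.0234
```

```bash
python3 - <<'E'
from h import *
s=snap('side','s4');t=snap('top','t4');st=arm.get_state();print(st['eef_pos'],st['force'],st['width'])
R=Ro.from_euler('xyz',st['ee_rot']).as_matrix()
print(proj('side',[st['eef_pos']+[0,0,-.093],st['eef_pos']+[0,0,-.048],st['eef_pos']]))
crop(s,'c4',210,190,130,110,6)
crop(t,'c4t',240,180,80,80,8)
E
```

```text
[0.4774 0.3385 0.2398] [-0.2235  0.507  -0.4472] 0.02360096263532684
[[268.9554 273.7441]
 [268.632  255.9645]
 [268.2711 235.9368]]
```

View pics/c4.png

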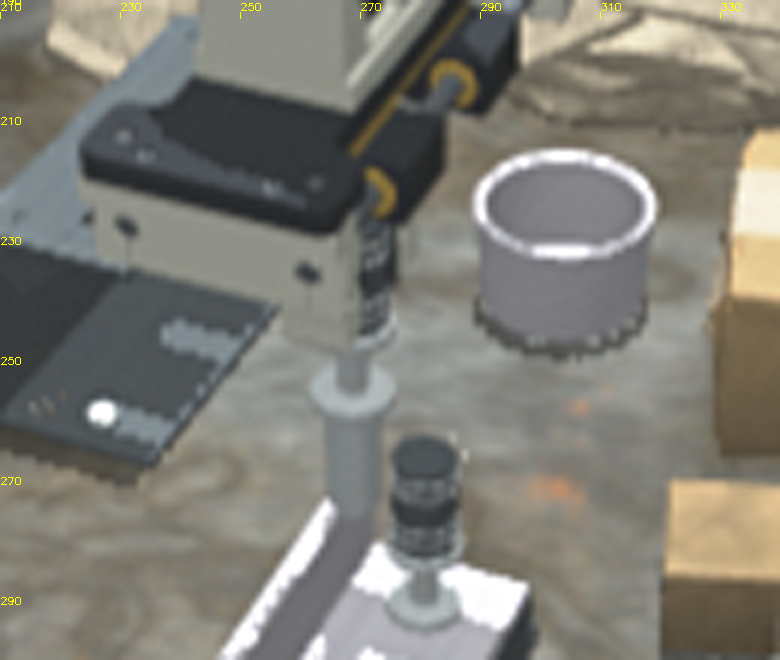

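View pics/c4t.png

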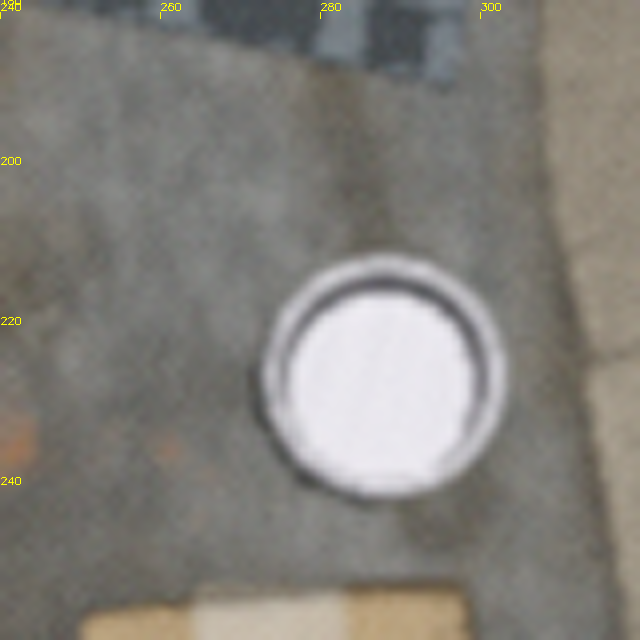

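```bash
python3 - <<'E'
from h import *
t=cv2.imread('pics/t4.png');s=cv2.imread('pics/s4.png')
crop(t,'c5t',240,110,200,150,4);crop(s,'c5s',190,130,200,150,4)
E
```

```text
(no output)
```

View pics/c5t.png

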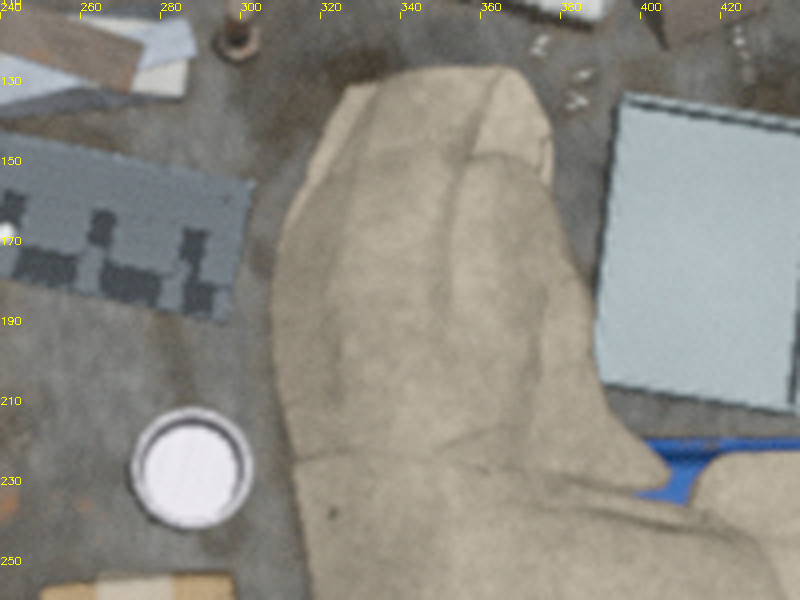

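View pics/c5s.png

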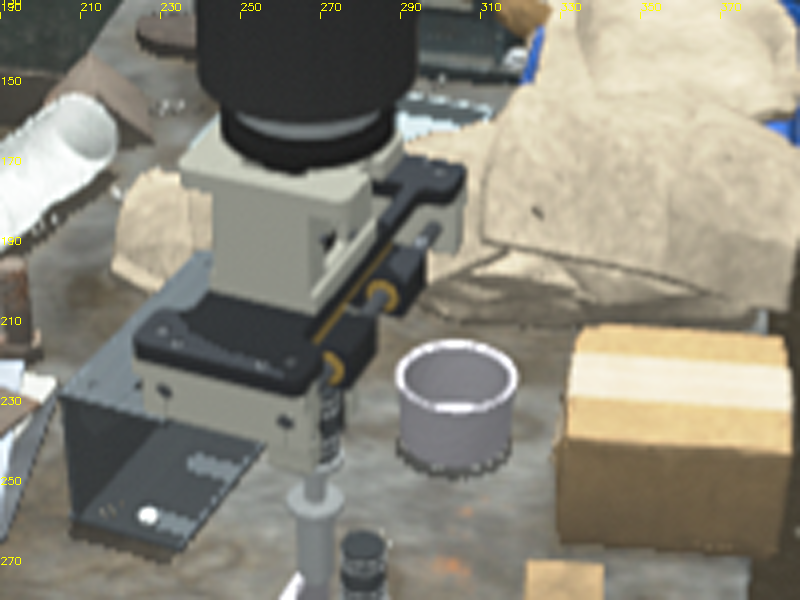

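```bash
python3 - <<'E'
from h import *
T=lambda a:np.array(a)/4+[240-.375,110-.375]
S=lambda a:np.array(a)/4+[190-.375,130-.375]
print(tri(T([[333,512],[295,455],[40,590],[233,573]]),S([[536,210],[488,238],[562,440],[578,327]])))
E
```

```text
[[ 0.4211 -0.0699  0.1264  0.    ]
 [ 0.4536 -0.0481  0.1148  0.0088]
 [ 0.3781  0.1145  0.0802  0.0025]
 [ 0.3852 -0.0092  0.0789  0.0027]]
```

```bash
python3 - <<'E'
from h import *
tgt([.457,.023,.24],np.pi/2-.2)
E
```

```text
tool x [-0.0013 -0.0007 -1.    ] jaw ang -1.7710893842572384 move [0.0001 0.0428 0.3132] twist -0.01679095574699063 q6 0.4205483108543951
```

Call:
{"method": "jog_arm", "body": {
  "motion": [
    {"dx":0,"dy":0.002,"dz":0.015,"twist":0},
    {"dx":0,"dy":0.006,"dz":0.04,"twist":0},
    {"dx":0,"dy":0.01,"dz":0.07,"twist":0},
    {"dx":0,"dy":0.014,"dz":0.1,"twist":0},
    {"dx":0,"dy":0.018,"dz":0.13,"twist":0},
    {"dx":0,"dy":0.022,"dz":0.16,"twist":0},
    {"dx":0,"dy":0.026,"dz":0.19,"twist":0},
    {"dx":0,"dy":0.03,"dz":0.22,"twist":0},
    {"dx":0,"dy":0.034,"dz":0.25,"twist":0},
    {"dx":0,"dy":0.038,"dz":0.28,"twist":0},
    {"dx":0,"dy":0.041,"dz":0.3,"twist":0},
    {"dx":0,"dy":0.043,"dz":0.313,"twist":0},
    {"dx":0,"dy":0.043,"dz":0.313,"twist":0},
    {"dx":0,"dy":0.043,"dz":0.313,"twist":0}
  ]
}}

```text
t: 4.87
eef_pos: [0.4573, 0.0227, 0.2398]
ee_rot: [-1.047, 1.569, -2.82]
force: [-0.0, -0.5, -1.0]
width: 0.0235
```

```bash
python3 - <<'E'
from h import *
s=snap('side','s6');st=arm.get_state();print(st['eef_pos'],st['force'],st['width'])
print(proj('side',[st['eef_pos']+[0,0,-.093],st['eef_pos']]))
crop(s,'c6',250,150,130,110,6)
tgt([.457,.023,.111],np.pi/2-.2)
E
```

```text
[0.4575 0.0233 0.24  ] [-0.0642  0.2041 -0.702 ] 0.02362727440058159
[[304.4388 192.3367]
 [305.4328 158.8181]]
tool x [-0.0011 -0.0003 -1.    ] jaw ang -1.7718420144430467 move [ 0.129  -0.0003  0.0003] twist -0.059913488927978015 q6 0.8871859944590798
```

View pics/c6.png

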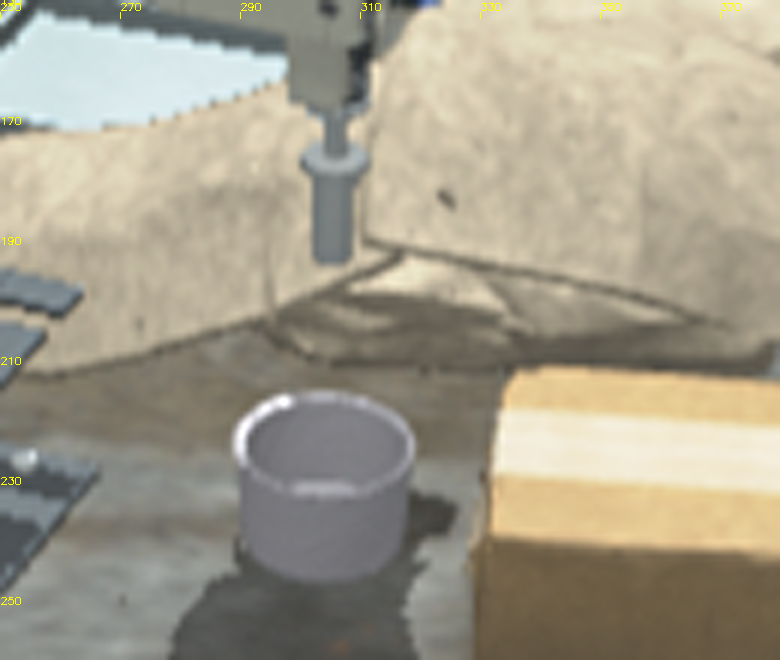

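Call:
{"method": "jog_arm", "body": {
  "motion": [
    {"dx":0.02,"dy":0,"dz":0,"twist":0},
    {"dx":0.04,"dy":0,"dz":0,"twist":0},
    {"dx":0.06,"dy":0,"dz":0,"twist":0},
    {"dx":0.08,"dy":0,"dz":0,"twist":0},
    {"dx":0.1,"dy":0,"dz":0,"twist":0},
    {"dx":0.115,"dy":0,"dz":0,"twist":0},
    {"dx":0.129,"dy":0,"dz":0,"twist":0},
    {"dx":0.13,"dy":0,"dz":0,"twist":0},
    {"dx":0.13,"dy":0,"dz":0,"twist":0},
    {"dx":0.13,"dy":0,"dz":0,"twist":0},
    {"dx":0.13,"dy":0,"dz":0,"twist":0},
    {"dx":0.13,"dy":0,"dz":0,"twist":0},
    {"dx":0.13,"dy":0,"dz":0,"twist":0}
  ]
}}

```text
t: 6.0
eef_pos: [0.4583, 0.0238, 0.1113]
ee_rot: [2.213, 1.569, 0.442]
force: [-0.1, 0.2, -0.3]
width: 0.0236
```

```bash
python3 - <<'E'
from h import *
s=snap('side','s7');t=snap('top','t7');st=arm.get_state();print(st['eef_pos'],st['force'],st['width'])
crop(s,'c7',250,150,130,110,6)
E
```

```text
[0.4582 0.0237 0.111 ] [-0.0505  1.1141 -0.9173] 0.023710502766059134
```

View pics/c7.png

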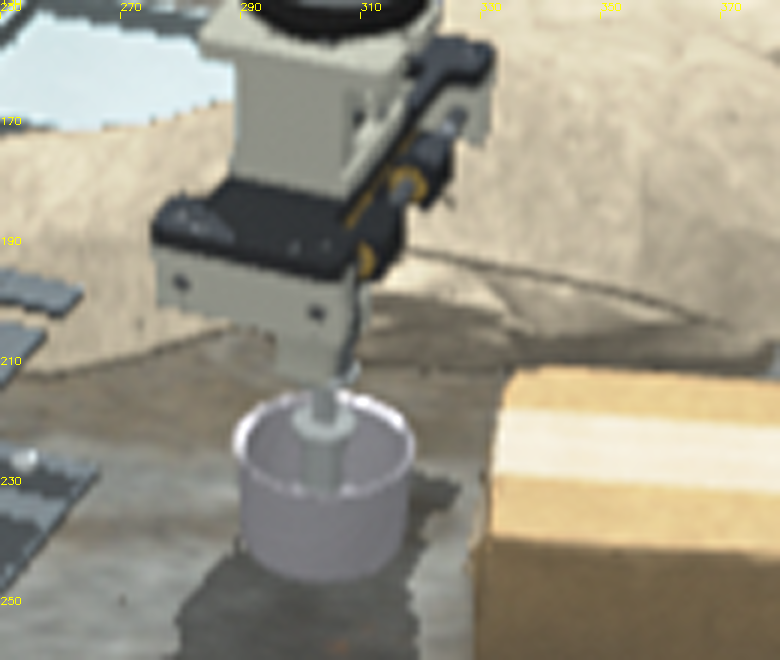

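Call:
{"method": "jog_arm", "body": {
  "motion": [
    {"dx":-0.02,"dy":0,"dz":0,"twist":0},
    {"dx":-0.045,"dy":0,"dz":0,"twist":0},
    {"dx":-0.07,"dy":0,"dz":0,"twist":0},
    {"dx":-0.09,"dy":0,"dz":0,"twist":0},
    {"dx":-0.09,"dy":0,"dz":0,"twist":0},
    {"dx":-0.09,"dy":0,"dz":0,"twist":0}
  ]
}}

```text
t: 6.6
eef_pos: [0.4585, 0.0239, 0.2017]
ee_rot: [2.28, 1.568, 0.509]
force: [-0.5, -0.2, -2.1]
width: 0.0232
```

```bash
python3 - <<'E'
from h import *
print(arm.get_state()['eef_pos'])
tgt([.5595,.1463,.2],np.pi/2-.213)
E
```

```text
[0.4585 0.0239 0.2017]
tool x [ 0.0028  0.0016 -1.    ] jaw ang -1.7709667304576913 move [ 0.0022  0.0746 -0.14  ] twist 0.7350817229783676 q6 0.8877057198827227
```

Call:
{"method": "jog_arm", "body": {
  "motion": [
    {"dx":0.001,"dy":0.01,"dz":-0.018,"twist":0.7},
    {"dx":0.002,"dy":0.022,"dz":-0.04,"twist":0.7},
    {"dx":0.002,"dy":0.037,"dz":-0.07,"twist":0.7},
    {"dx":0.002,"dy":0.053,"dz":-0.1,"twist":0.7},
    {"dx":0.002,"dy":0.066,"dz":-0.125,"twist":0.7},
    {"dx":0.002,"dy":0.0745,"dz":-0.14,"twist":0.7},
    {"dx":0.04,"dy":0.0745,"dz":-0.14,"twist":0.7},
    {"dx":0.072,"dy":0.0745,"dz":-0.14,"twist":0.7},
    {"dx":0.073,"dy":0.0745,"dz":-0.14,"twist":0.7},
    {"dx":0.073,"dy":0.0745,"dz":-0.14,"twist":0.7},
    {"dx":0.073,"dy":0.0745,"dz":-0.14,"twist":0.7}
  ]
}}

```text
t: 7.52
eef_pos: [0.5593, 0.146, 0.1284]
ee_rot: [0.886, 1.57, -0.897]
force: [-0.6, 0.4, -0.6]
width: 0.0236
```

```bash
python3 - <<'E'
from h import *
s=snap('side','s8');t=snap('top','t8');st=arm.get_state();p=st['eef_pos'];print(p,st['force'],st['width'])
print(proj('side',[p+[0,0,-.093],p+[0,0,-.045],p]),proj('top',[p]))
crop(s,'c8',190,160,130,110,6)
crop(t,'c8t',220,130,100,80,8)
tgt([.623,.1325,.129],np.pi/2-.213)
E
```

```text
[0.5599 0.1464 0.1296] [-0.3363  0.1974 -0.1195] 0.02346221140642467
[[253.387  252.9918]
 [252.7577 237.1026]
 [252.1456 221.5398]] [[235.391  183.0898]]
tool x [ 0.0028  0.0012 -1.    ] jaw ang -1.7828326604669003 move [0.0008 0.0646 0.0003] twist 0.05521401345306237 q6 0.7644074454310081
```

View pics/c8.png

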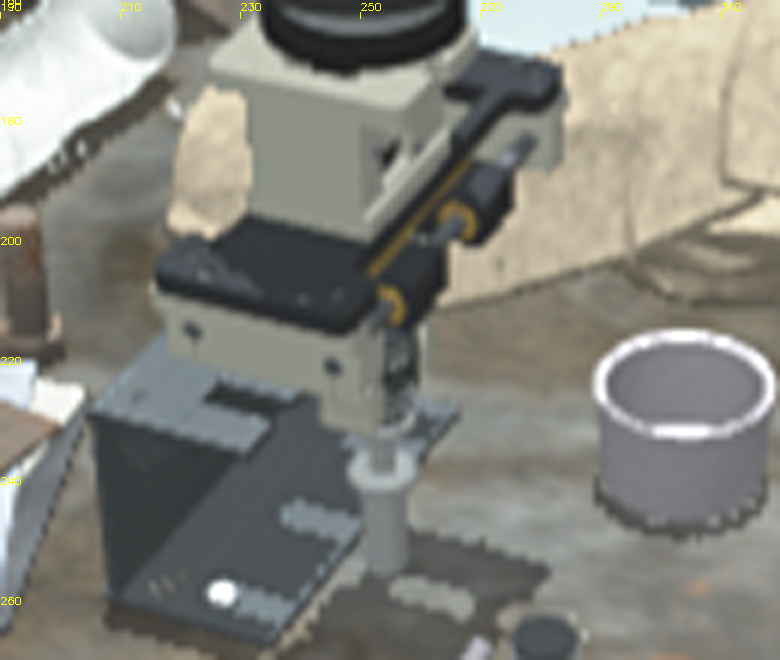

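View pics/c8t.png

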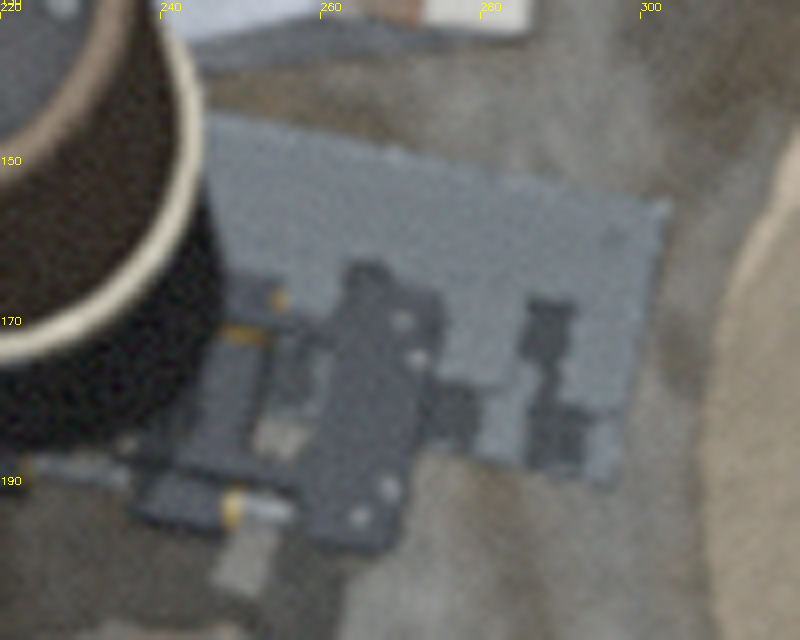

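```bash
python3 - <<'E'
from h import *
S=lambda a:np.array(a)/6+[190-.417,160-.417]
print(onz('side',S([[207,398],[222,383],[270,420],[92,412]]),.1))
T=lambda a:np.array(a)/8+[220-.44,130-.44]
print(onz('top',T([[550,300],[668,207],[522,300],[578,300]]),.1))
s0=cv2.imread('pics/s7.png');crop(s0,'c9',195,180,90,75,8)
E
```

```text
[[0.6325 0.1364 0.1   ]
 [0.6296 0.1252 0.1   ]
 [0.6038 0.1459 0.1   ]
 [0.6745 0.1546 0.1   ]]
[[ 0.6071  0.0129  0.1   ]
 [ 0.6378 -0.0258  0.1   ]
 [ 0.6072  0.022   0.1   ]
 [ 0.607   0.0039  0.1   ]]
```

View pics/c9.png

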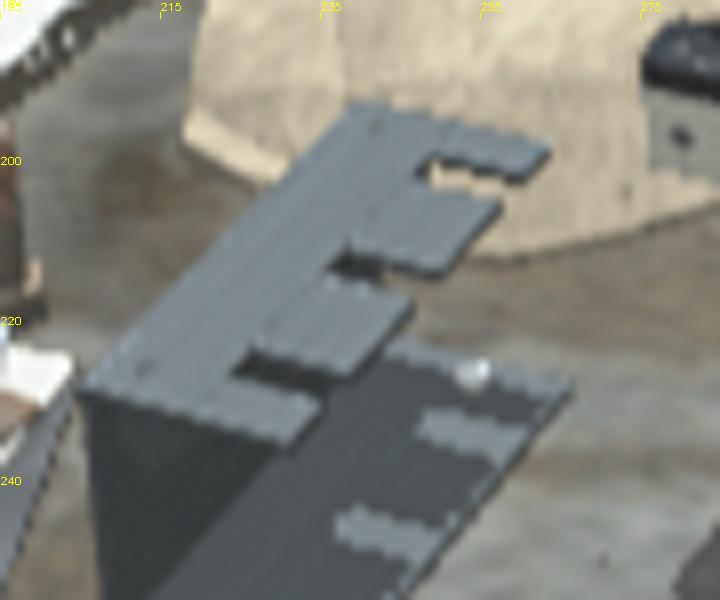

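```bash
python3 - <<'E'
from h import *
S=lambda a:np.array(a)/8+[195-.44,180-.44]
n=['in0far','in0near','fr0far','fr0near','in1far','in1near','fr1far','fr1near','in2far','in2near','fr2far','fr2near','bl','fl','br','fr']
for a,b in zip(n,onz('side',S([[252,350],[232,375],[345,378],[322,405],[348,248],[330,268],[445,278],[412,305],[433,158],[415,178],[520,184],[500,210],[80,385],[292,445],[355,103],[552,148]]),.1)):print(a,b)
E
```

```text
in0far [0.6309 0.1251 0.1   ]
in0near [0.6331 0.1387 0.1   ]
fr0far [0.5996 0.1336 0.1   ]
fr0near [0.6027 0.1482 0.1   ]
in1far [0.6171 0.066  0.1   ]
in1near [0.6197 0.0778 0.1   ]
fr1far [0.5834 0.0762 0.1   ]
fr1near [0.5897 0.0924 0.1   ]
in2far [0.604  0.0101 0.1   ]
in2near [0.6067 0.0228 0.1   ]
fr2far [0.573  0.0196 0.1   ]
fr2near [0.5757 0.0356 0.1   ]
bl [0.6761 0.1526 0.1   ]
fl [0.6059 0.1691 0.1   ]
br [ 0.6376 -0.0175  0.1   ]
fr [ 0.5678 -0.0033  0.1   ]
```

Call:
{"method": "jog_arm", "body": {
  "motion": [
    {"dx":0.001,"dy":0.01,"dz":-0.0005,"twist":0},
    {"dx":0.001,"dy":0.02,"dz":-0.0005,"twist":0},
    {"dx":0.001,"dy":0.03,"dz":-0.0005,"twist":0},
    {"dx":0.001,"dy":0.038,"dz":-0.0005,"twist":0},
    {"dx":0.001,"dy":0.045,"dz":-0.0005,"twist":0},
    {"dx":0.001,"dy":0.052,"dz":-0.0005,"twist":0},
    {"dx":0.001,"dy":0.058,"dz":-0.0005,"twist":0},
    {"dx":0.001,"dy":0.064,"dz":-0.0005,"twist":0},
    {"dx":0.001,"dy":0.064,"dz":-0.0005,"twist":0},
    {"dx":0.001,"dy":0.064,"dz":-0.0005,"twist":0}
  ]
}}

```text
t: 8.45
eef_pos: [0.6215, 0.1329, 0.1262]
ee_rot: [-1.067, 1.57, -2.851]
force: [-1.0, 0.1, -1.3]
width: 0.0233
```

```bash
python3 - <<'E'
from h import *
s=snap('side','s9');st=arm.get_state();p=st['eef_pos'];print(p,st['force'],st['moment'],st['width'])
crop(s,'c9',195,160,120,95,6)
E
```

```text
[0.6213 0.133  0.1264] [ 0.9351  0.9211 -1.4265] [-0.0612  0.0313  0.012 ] 0.02327681350566308
```

View pics/c9.png

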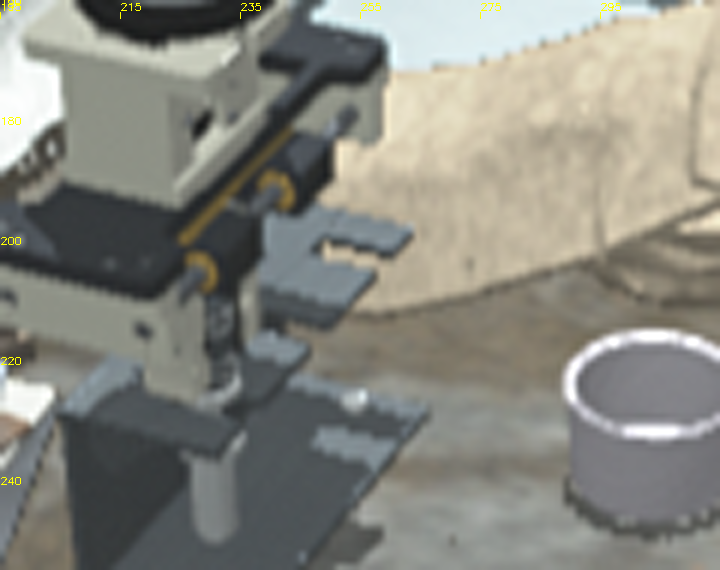

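Call:
{"method": "jog_arm", "body": {
  "motion": [
    {"dx":0.002,"dy":0,"dz":0,"twist":0},
    {"dx":0.004,"dy":0,"dz":0,"twist":0},
    {"dx":0.0055,"dy":0,"dz":0,"twist":0},
    {"dx":0.0055,"dy":0,"dz":0,"twist":0},
    {"dx":0.0055,"dy":0,"dz":0,"twist":0}
  ]
}}

```text
t: 8.92
eef_pos: [0.6213, 0.1332, 0.1216]
ee_rot: [1.975, 1.57, 0.193]
force: [-2.0, -0.5, 4.9]
width: 0.0235
```

Call:
{"method": "jog_arm", "body": {
  "motion": [
    {"dx":0,"dy":0,"dz":0,"twist":0},
    {"dx":0,"dy":0,"dz":0,"twist":0},
    {"dx":0,"dy":0,"dz":0,"twist":0},
    {"dx":0,"dy":0,"dz":0,"twist":0},
    {"dx":0,"dy":0,"dz":0,"twist":0},
    {"dx":0,"dy":0,"dz":0,"twist":0}
  ],
  "gripper": 0.042
}}

```text
t: 9.42
eef_pos: [0.6215, 0.133, 0.1209]
ee_rot: [-0.847, 1.571, -2.63]
force: [0.3, 0.2, -0.3]
width: 0.0418
```

Call:
{"method": "jog_arm", "body": {
  "motion": [
    {"dx":-0.01,"dy":0,"dz":0,"twist":0},
    {"dx":-0.03,"dy":0,"dz":0,"twist":0},
    {"dx":-0.05,"dy":0,"dz":0,"twist":0},
    {"dx":-0.08,"dy":0,"dz":0,"twist":0},
    {"dx":-0.1,"dy":0,"dz":0,"twist":0},
    {"dx":-0.1,"dy":0,"dz":0,"twist":0},
    {"dx":-0.1,"dy":0,"dz":0,"twist":0}
  ]
}}

```text
t: 10.0
eef_pos: [0.6222, 0.1334, 0.2234]
ee_rot: [2.251, 1.567, 0.468]
force: [0.3, -0.0, -0.6]
width: 0.0421
```

```bash
python3 - <<'E'
from h import *
s=snap('side','s10');st=arm.get_state();p=st['eef_pos'];print(p,st['force'],st['moment'],st['width'])
crop(s,'c10',195,160,120,95,6)
tgt([.4665,.2820,.22],np.pi/2-.2)
E
```

```text
[0.6215 0.1331 0.2219] [ 0.2536 -0.2742 -0.1414] [-0.0864  0.048   0.0117] 0.04222447856818149
tool x [ 0.0011  0.0008 -1.    ] jaw ang -1.7831136117564523 move [ 0.0019 -0.1829 -0.1129] twist -0.7057284433571196 q6 0.8411356712189357
```

View pics/c10.png

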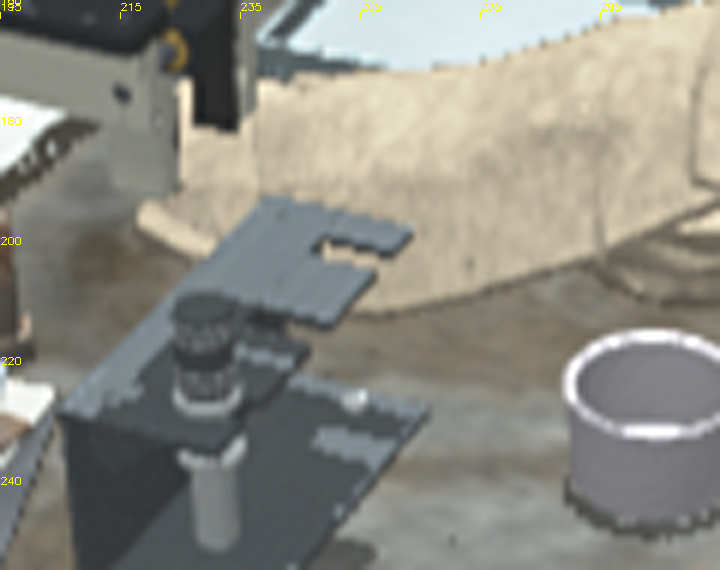

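Call:
{"method": "jog_arm", "body": {
  "motion": [
    {"dx":0,"dy":-0.016,"dz":-0.01,"twist":-0.7},
    {"dx":0,"dy":-0.04,"dz":-0.025,"twist":-0.7},
    {"dx":0,"dy":-0.068,"dz":-0.042,"twist":-0.7},
    {"dx":0,"dy":-0.096,"dz":-0.06,"twist":-0.7},
    {"dx":0,"dy":-0.124,"dz":-0.077,"twist":-0.7},
    {"dx":0,"dy":-0.152,"dz":-0.094,"twist":-0.7},
    {"dx":0,"dy":-0.17,"dz":-0.105,"twist":-0.7},
    {"dx":0,"dy":-0.183,"dz":-0.112,"twist":-0.7},
    {"dx":0.03,"dy":-0.183,"dz":-0.112,"twist":-0.7},
    {"dx":0.06,"dy":-0.183,"dz":-0.112,"twist":-0.7},
    {"dx":0.077,"dy":-0.183,"dz":-0.112,"twist":-0.7},
    {"dx":0.077,"dy":-0.183,"dz":-0.112,"twist":-0.7},
    {"dx":0.077,"dy":-0.183,"dz":-0.112,"twist":-0.7}
  ],
  "gripper": 0.046
}}

```text
t: 11.13
eef_pos: [0.4657, 0.2804, 0.1431]
ee_rot: [-0.416, 1.568, -2.186]
force: [-0.4, 0.5, 1.4]
width: 0.0462
```

```bash
python3 - <<'E'
from h import *
s=snap('side','s11');t=snap('top','t11');st=arm.get_state();p=st['eef_pos'];print(p,st['force'],st['moment'],st['width'])
crop(s,'c11',210,210,130,110,6);crop(t,'c11t',220,130,100,120,5)
tgt([.4665,.281,.101],np.pi/2-.2)
E
```

```text
[0.4668 0.2814 0.1451] [-0.0988 -0.7013  0.4886] [-0.0113 -0.0396 -0.0563] 0.045801551563314176
tool x [ 0.001   0.0005 -1.    ] jaw ang -1.77066882244168 move [ 0.0441 -0.0003  0.0005] twist 0.007305461308851446 q6 0.46810872369825296
```

View pics/c11.png

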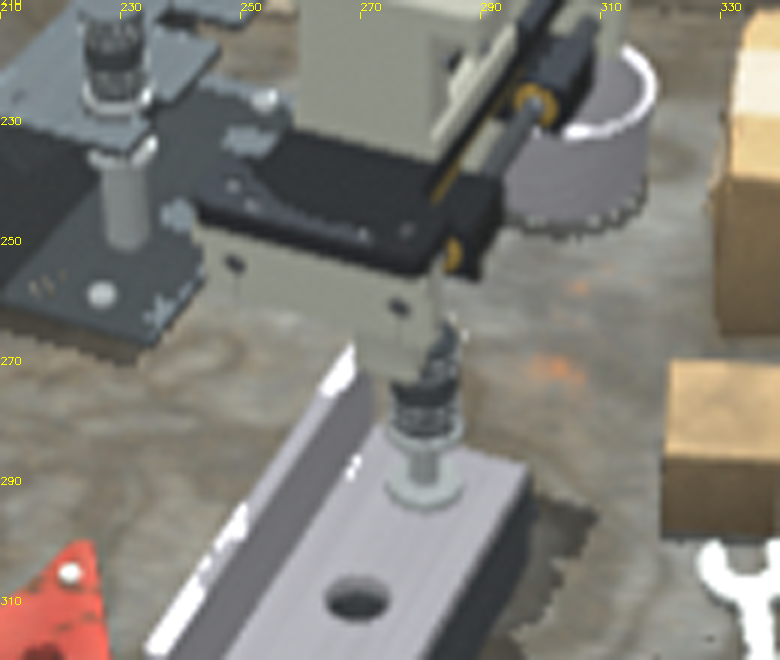

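View pics/c11t.png

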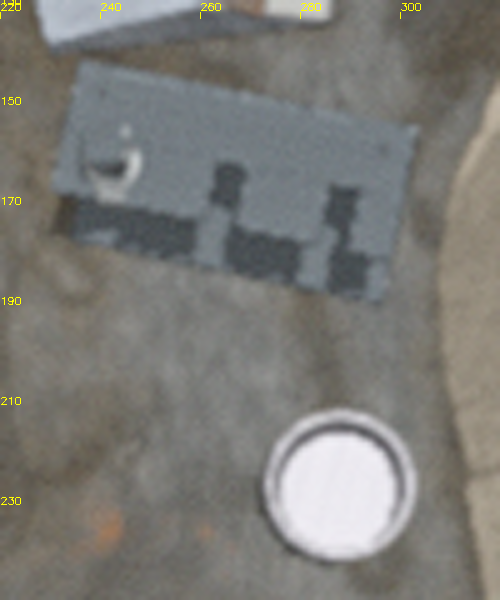

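Aligned over the right pin; descend and grip.

Call:
{"method": "jog_arm", "body": {
  "motion": [
    {"dx":0.02,"dy":0,"dz":0,"twist":0},
    {"dx":0.043,"dy":0,"dz":0,"twist":0},
    {"dx":0.043,"dy":0,"dz":0,"twist":0},
    {"dx":0.043,"dy":0,"dz":0,"twist":0}
  ]
}}

```text
t: 11.57
eef_pos: [0.4663, 0.2809, 0.1016]
ee_rot: [-0.115, 1.57, -1.886]
force: [0.2, 0.3, 0.2]
width: 0.0459
```

Call:
{"method": "jog_arm", "body": {
  "motion": [
    {"dx":0,"dy":0,"dz":0,"twist":0},
    {"dx":0,"dy":0,"dz":0,"twist":0},
    {"dx":0,"dy":0,"dz":0,"twist":0},
    {"dx":0,"dy":0,"dz":0,"twist":0},
    {"dx":0,"dy":0,"dz":0,"twist":0},
    {"dx":0,"dy":0,"dz":0,"twist":0},
    {"dx":0,"dy":0,"dz":0,"twist":0}
  ],
  "gripper": 0.01,
  "newtons": 30
}}

```text
t: 12.15
eef_pos: [0.4666, 0.2815, 0.102]
ee_rot: [2.413, 1.569, 0.642]
force: [-1.5, 0.5, 6.7]
width: 0.0233
```

Call:
{"method": "jog_arm", "body": {
  "motion": [
    {"dx":-0.01,"dy":0,"dz":0,"twist":0},
    {"dx":-0.025,"dy":0,"dz":0,"twist":0},
    {"dx":-0.04,"dy":0,"dz":0,"twist":0},
    {"dx":-0.055,"dy":0,"dz":0,"twist":0},
    {"dx":-0.075,"dy":0,"dz":0,"twist":0},
    {"dx":-0.095,"dy":0,"dz":0,"twist":0},
    {"dx":-0.12,"dy":0,"dz":0,"twist":0},
    {"dx":-0.14,"dy":0,"dz":0,"twist":0},
    {"dx":-0.14,"dy":0,"dz":0,"twist":0},
    {"dx":-0.14,"dy":0,"dz":0,"twist":0}
  ]
}}

```text
t: 12.98
eef_pos: [0.4663, 0.2814, 0.2424]
ee_rot: [2.755, 1.568, 0.984]
force: [0.7, 0.2, -2.2]
width: 0.0241
```

```bash
python3 - <<'E'
from h import *
s=snap('side','s12');t=snap('top','t12');st=arm.get_state();p=st['eef_pos'];print(p,st['force'],st['width'])
print(proj('side',[p+[0,0,-.093]]))
a=cv2.resize(s[150:310,200:340],None,fx=3,fy=3,interpolation=2);b=cv2.resize(t[180:280,230:330],(480,480),interpolation=2)
cv2.imwrite('pics/c12.png',np.hstack([a[:480],b])[:, :900])
tgt([.457,.023,.24],np.pi/2-.2)
E
```

```text
[0.4655 0.2806 0.2404] [-0.429  -0.787  -1.1343] 0.023373930843081574
[[280.6194 256.229 ]]
tool x [-0.0012 -0.0006 -1.    ] jaw ang -1.7710911024710665 move [0.0006 0.0429 0.2542] twist -0.016889402147642105 q6 0.4681189883863516
```

View pics/c12.png

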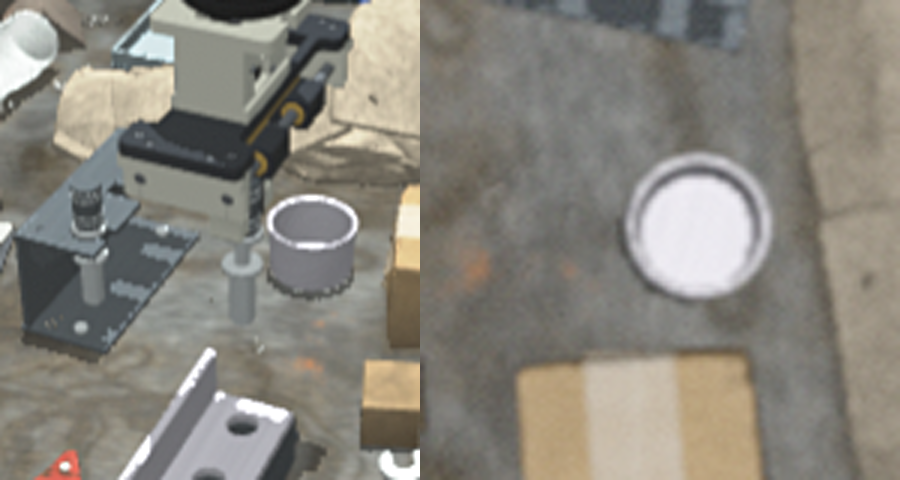

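Call:
{"method": "jog_arm", "body": {
  "motion": [
    {"dx":0,"dy":0.003,"dz":0.015,"twist":0},
    {"dx":0,"dy":0.007,"dz":0.04,"twist":0},
    {"dx":0,"dy":0.012,"dz":0.07,"twist":0},
    {"dx":0,"dy":0.017,"dz":0.1,"twist":0},
    {"dx":0,"dy":0.022,"dz":0.13,"twist":0},
    {"dx":0,"dy":0.027,"dz":0.16,"twist":0},
    {"dx":0,"dy":0.032,"dz":0.19,"twist":0},
    {"dx":0,"dy":0.037,"dz":0.22,"twist":0},
    {"dx":0,"dy":0.041,"dz":0.24,"twist":0},
    {"dx":0,"dy":0.043,"dz":0.254,"twist":0},
    {"dx":0,"dy":0.043,"dz":0.254,"twist":0},
    {"dx":0,"dy":0.043,"dz":0.254,"twist":0}
  ]
}}

```text
t: 14.08
eef_pos: [0.4571, 0.0225, 0.2403]
ee_rot: [-1.042, 1.569, -2.815]
force: [-0.3, 0.4, -1.2]
width: 0.0233
```

```bash
python3 - <<'E'
from h import *
s=snap('side','s13');t=snap('top','t13');st=arm.get_state();print(st['eef_pos'],st['force'],st['width'])
a=cv2.resize(s[150:250,250:350],None,fx=4.8,fy=4.8,interpolation=2);b=cv2.resize(t[150:250,240:300],None,fx=4.8,fy=4.8,interpolation=2)
cv2.imwrite('pics/c13.png',np.hstack([a,b]))
tgt([.457,.023,.111],np.pi/2-.2)
E
```

```text
[0.4576 0.0237 0.2406] [-0.5011 -0.4252 -0.8272] 0.02326321635083655
tool x [-0.0009 -0.0003 -1.    ] jaw ang -1.771029099419789 move [ 0.1296 -0.0003  0.0007] twist -0.013336888992523176 q6 0.887204415412657
```

View pics/c13.png

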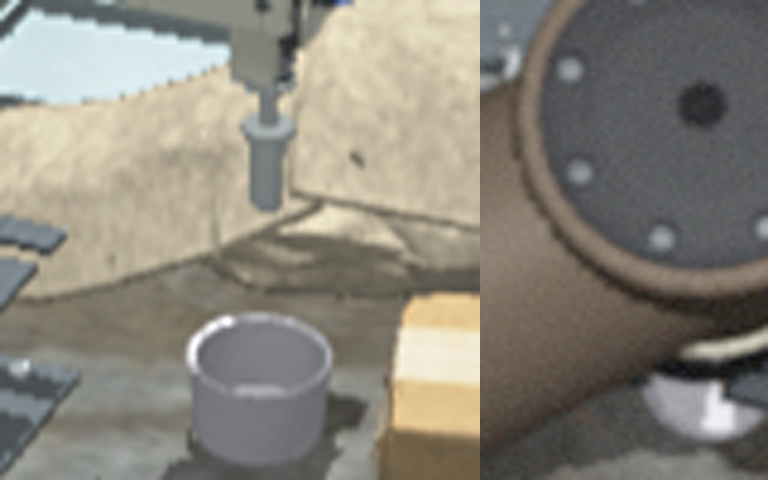

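Call:
{"method": "jog_arm", "body": {
  "motion": [
    {"dx":0.02,"dy":0,"dz":0,"twist":0},
    {"dx":0.04,"dy":0,"dz":0,"twist":0},
    {"dx":0.06,"dy":0,"dz":0,"twist":0},
    {"dx":0.08,"dy":0,"dz":0,"twist":0},
    {"dx":0.1,"dy":0,"dz":0,"twist":0},
    {"dx":0.115,"dy":0,"dz":0,"twist":0},
    {"dx":0.13,"dy":0,"dz":0,"twist":0},
    {"dx":0.13,"dy":0,"dz":0,"twist":0},
    {"dx":0.13,"dy":0,"dz":0,"twist":0},
    {"dx":0.13,"dy":0,"dz":0,"twist":0},
    {"dx":0.13,"dy":0,"dz":0,"twist":0},
    {"dx":0.13,"dy":0,"dz":0,"twist":0},
    {"dx":0.13,"dy":0,"dz":0,"twist":0}
  ]
}}

```text
t: 15.27
eef_pos: [0.4582, 0.0238, 0.1118]
ee_rot: [2.218, 1.569, 0.448]
force: [0.1, 0.4, -0.9]
width: 0.0232
```

```bash
python3 - <<'E'
from h import *
s=snap('side','s14');st=arm.get_state();print(st['eef_pos'],st['force'],st['width'])
crop(s,'c14',250,150,130,110,6)
E
```

```text
[0.4581 0.0237 0.1116] [ 0.5325  0.8454 -1.5479] 0.023228968643919077
```

View pics/c14.png

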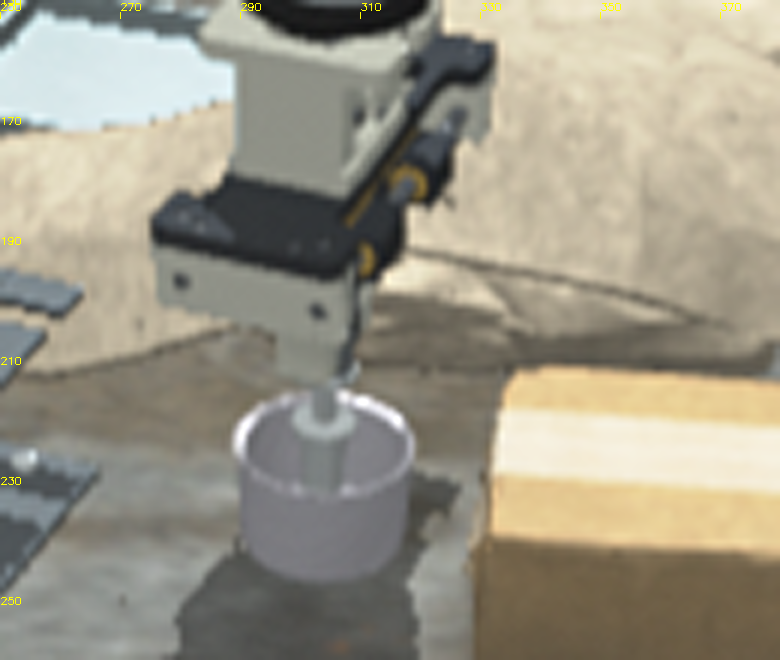

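Call:
{"method": "jog_arm", "body": {
  "motion": [
    {"dx":-0.02,"dy":0,"dz":0,"twist":0},
    {"dx":-0.045,"dy":0,"dz":0,"twist":0},
    {"dx":-0.07,"dy":0,"dz":0,"twist":0},
    {"dx":-0.09,"dy":0,"dz":0,"twist":0},
    {"dx":-0.09,"dy":0,"dz":0,"twist":0},
    {"dx":-0.09,"dy":0,"dz":0,"twist":0}
  ]
}}

```text
t: 15.82
eef_pos: [0.4584, 0.0239, 0.2023]
ee_rot: [2.281, 1.568, 0.51]
force: [-0.2, -0.1, -2.4]
width: 0.0233
```

```bash
python3 - <<'E'
from h import *
print(arm.get_state()['eef_pos'])
tgt([.5455,.088,.128],np.pi/2-.213)
E
```

```text
[0.4584 0.0239 0.2023]
tool x [ 0.0028  0.0016 -1.    ] jaw ang -1.7710306815138361 move [ 0.0746  0.0724 -0.08  ] twist 0.7314175973658622 q6 0.8876142363941025
```

Call:
{"method": "jog_arm", "body": {
  "motion": [
    {"dx":0.001,"dy":0.01,"dz":-0.012,"twist":0.7},
    {"dx":0.002,"dy":0.026,"dz":-0.029,"twist":0.7},
    {"dx":0.002,"dy":0.045,"dz":-0.05,"twist":0.7},
    {"dx":0.002,"dy":0.062,"dz":-0.07,"twist":0.7},
    {"dx":0.002,"dy":0.0725,"dz":-0.08,"twist":0.7},
    {"dx":0.03,"dy":0.0725,"dz":-0.08,"twist":0.7},
    {"dx":0.06,"dy":0.0725,"dz":-0.08,"twist":0.7},
    {"dx":0.074,"dy":0.0725,"dz":-0.08,"twist":0.7},
    {"dx":0.074,"dy":0.0725,"dz":-0.08,"twist":0.7},
    {"dx":0.074,"dy":0.0725,"dz":-0.08,"twist":0.7},
    {"dx":0.074,"dy":0.0725,"dz":-0.08,"twist":0.7}
  ]
}}

```text
t: 16.73
eef_pos: [0.5455, 0.0878, 0.1275]
ee_rot: [1.405, 1.57, -0.378]
force: [-0.1, -0.4, 0.0]
width: 0.0232
```

```bash
python3 - <<'E'
from h import *
s=snap('side','s15');st=arm.get_state();p=st['eef_pos'];print(p,st['force'],st['width'])
print(proj('side',[p+[0,0,-.093]]))
crop(s,'c15',195,160,130,100,6)
tgt([.609,.0742,.128],np.pi/2-.213)
E
```

```text
[0.5457 0.0879 0.1281] [ 0.144  -0.4508 -0.7259] 0.0232047418110148
[[264.5117 239.9328]]
tool x [ 0.0016  0.0005 -1.    ] jaw ang -1.7828348763890787 move [0.0002 0.0648 0.0001] twist 0.05508705046449693 q6 0.8440148128392008
```

View pics/c15.png

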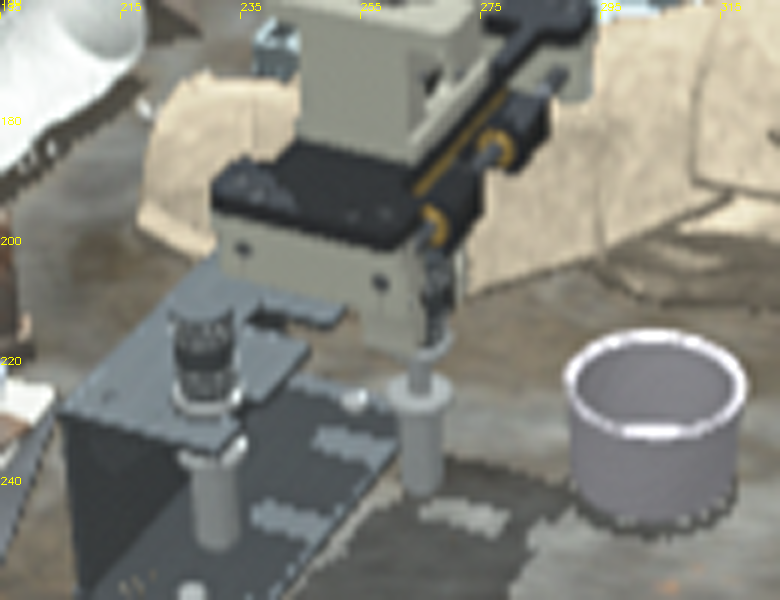

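Call:
{"method": "jog_arm", "body": {
  "motion": [
    {"dx":-0.001,"dy":0.01,"dz":0,"twist":0},
    {"dx":-0.001,"dy":0.02,"dz":0,"twist":0},
    {"dx":-0.001,"dy":0.03,"dz":0,"twist":0},
    {"dx":-0.001,"dy":0.038,"dz":0,"twist":0},
    {"dx":-0.001,"dy":0.045,"dz":0,"twist":0},
    {"dx":-0.001,"dy":0.052,"dz":0,"twist":0},
    {"dx":-0.001,"dy":0.058,"dz":0,"twist":0},
    {"dx":-0.001,"dy":0.0645,"dz":0,"twist":0},
    {"dx":-0.001,"dy":0.0645,"dz":0,"twist":0},
    {"dx":-0.001,"dy":0.0645,"dz":0,"twist":0}
  ]
}}

```text
t: 17.62
eef_pos: [0.6079, 0.0739, 0.1278]
ee_rot: [-1.071, 1.57, -2.855]
force: [-0.7, -0.4, -2.1]
width: 0.0235
```

```bash
python3 - <<'E'
from h import *
s=snap('side','s16');st=arm.get_state();p=st['eef_pos'];print(p,st['force'],st['width'])
crop(s,'c16',195,160,130,100,6)
E
```

```text
[0.6076 0.0739 0.1279] [ 0.4197  0.7605 -0.6704] 0.023586220536143433
```

View pics/c16.png

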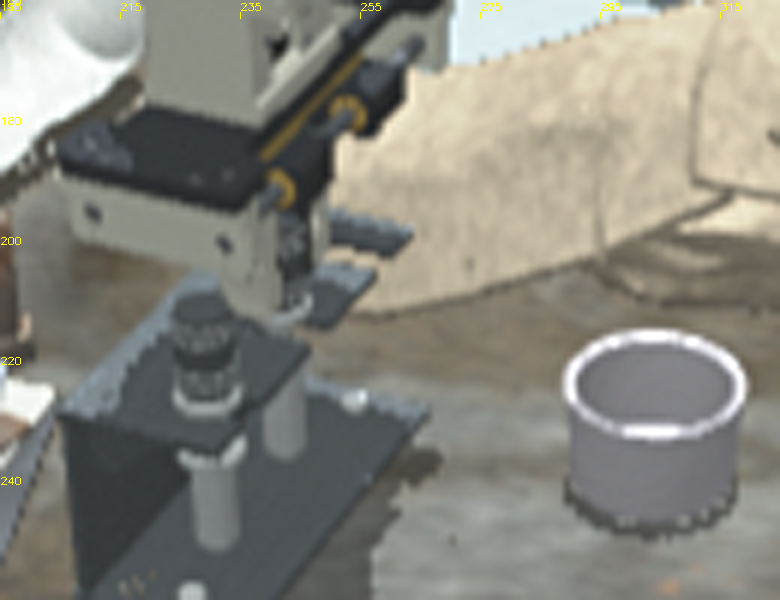

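Call:
{"method": "jog_arm", "body": {
  "motion": [
    {"dx":0.002,"dy":0,"dz":0,"twist":0},
    {"dx":0.004,"dy":0,"dz":0,"twist":0},
    {"dx":0.006,"dy":0,"dz":0,"twist":0},
    {"dx":0.0065,"dy":0,"dz":0,"twist":0},
    {"dx":0.0065,"dy":0,"dz":0,"twist":0},
    {"dx":0.0065,"dy":0,"dz":0,"twist":0}
  ]
}}

```text
t: 18.17
eef_pos: [0.6077, 0.0741, 0.1221]
ee_rot: [1.79, 1.571, 0.008]
force: [-2.8, -0.0, 5.3]
width: 0.0233
```

Collar contacted the shelf (+5 N). Release and rise.

Call:
{"method": "jog_arm", "body": {
  "motion": [
    {"dx":0,"dy":0,"dz":0,"twist":0},
    {"dx":0,"dy":0,"dz":0,"twist":0},
    {"dx":0,"dy":0,"dz":0,"twist":0},
    {"dx":0,"dy":0,"dz":0,"twist":0},
    {"dx":0,"dy":0,"dz":0,"twist":0},
    {"dx":0,"dy":0,"dz":0,"twist":0}
  ],
  "gripper": 0.042
}}

```text
t: 18.67
eef_pos: [0.6079, 0.074, 0.1214]
ee_rot: [-0.929, 1.571, -2.712]
force: [0.3, 0.3, 0.8]
width: 0.0423
```

Call:
{"method": "jog_arm", "body": {
  "motion": [
    {"dx":-0.01,"dy":0,"dz":0,"twist":0},
    {"dx":-0.03,"dy":0,"dz":0,"twist":0},
    {"dx":-0.05,"dy":0,"dz":0,"twist":0},
    {"dx":-0.08,"dy":0,"dz":0,"twist":0},
    {"dx":-0.1,"dy":0,"dz":0,"twist":0},
    {"dx":-0.1,"dy":0,"dz":0,"twist":0},
    {"dx":-0.1,"dy":0,"dz":0,"twist":0}
  ]
}}

```text
t: 19.25
eef_pos: [0.6086, 0.0743, 0.2238]
ee_rot: [2.185, 1.567, 0.402]
force: [-0.5, -0.2, 0.1]
width: 0.0417
```

```bash
python3 - <<'E'
from h import *
s=snap('side','s17');st=arm.get_state();p=st['eef_pos'];print(p,st['force'],st['width'])
t=snap('top','t17')
crop(s,'c17',195,160,130,180,4);crop(t,'c17t',120,130,120,120,6)
E
```

```text
[0.6078 0.0741 0.2223] [ 0.5407  0.6178 -0.5212] 0.04161065359488465
```

View pics/c17.png

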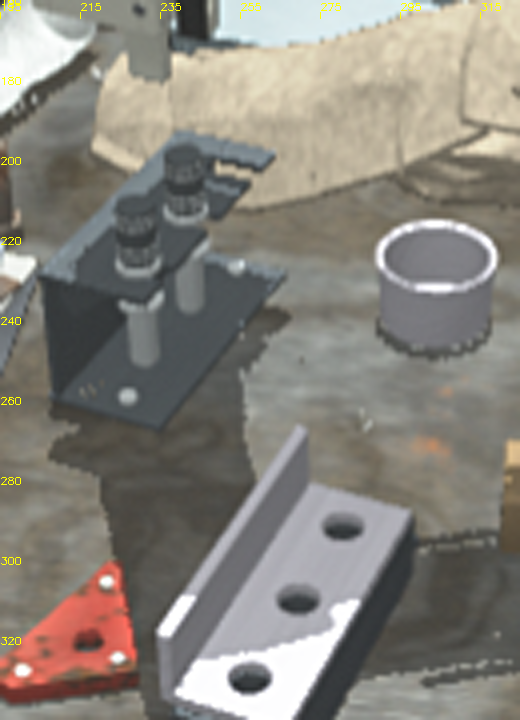

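View pics/c17t.png

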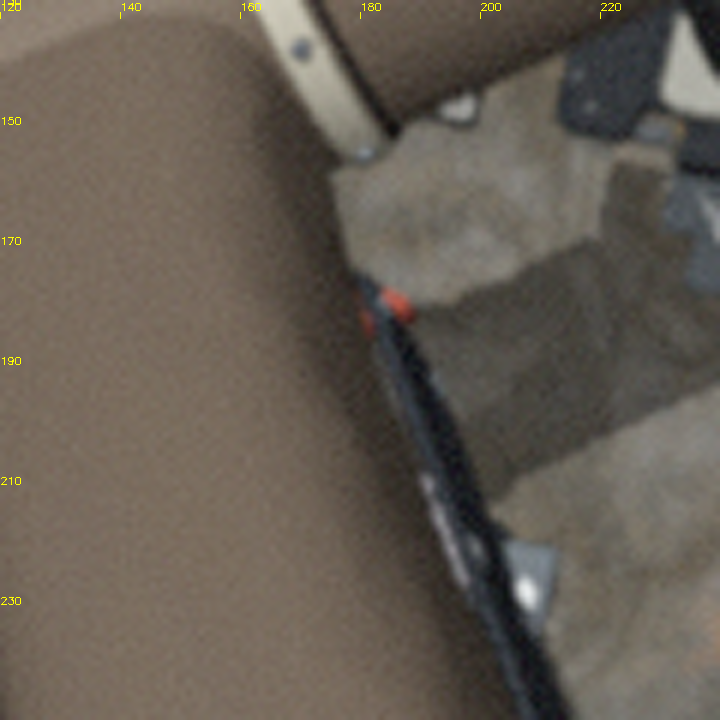

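```bash
python3 - <<'E'
from h import *
t=cv2.imread('pics/t12.png');s=cv2.imread('pics/s17.png')
crop(t,'c18t',340,100,200,150,4)
crop(s,'c18s',190,60,200,150,4)
E
```

```text
(no output)
```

View pics/c18t.png

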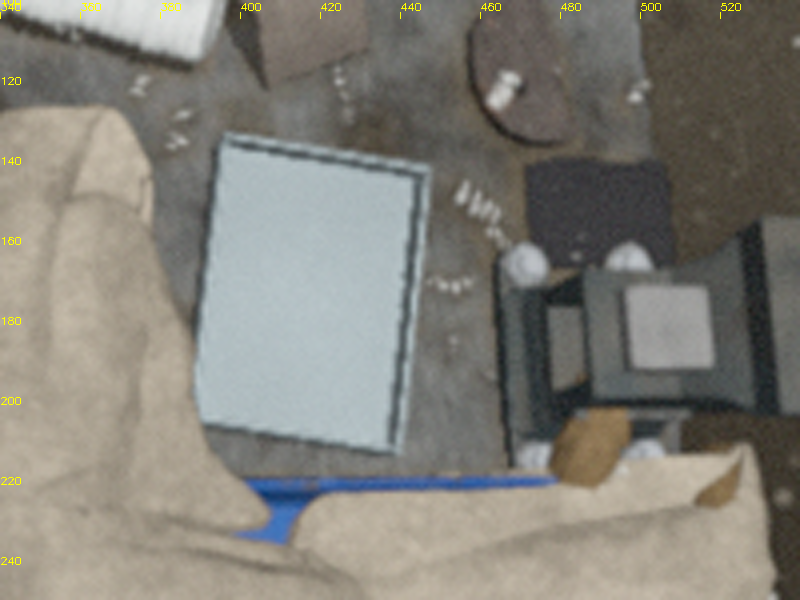

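View pics/c18s.png

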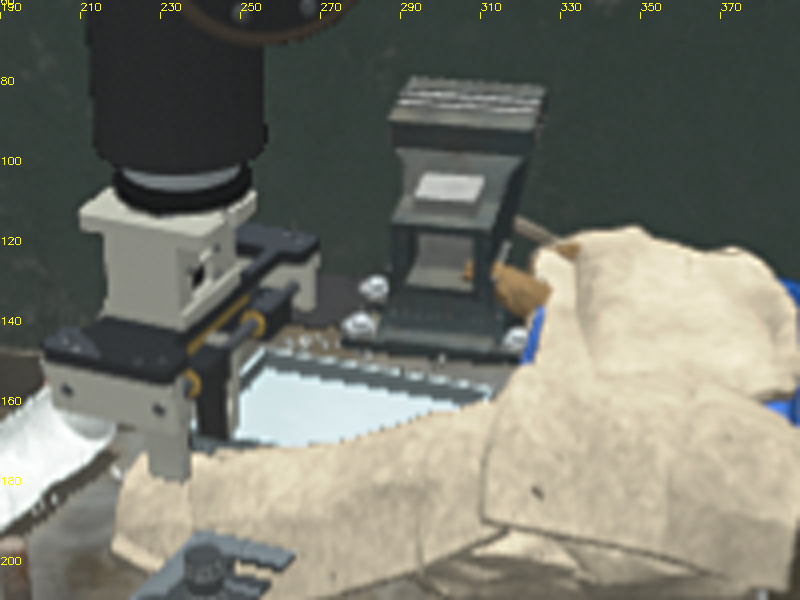

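View pics/s17.png

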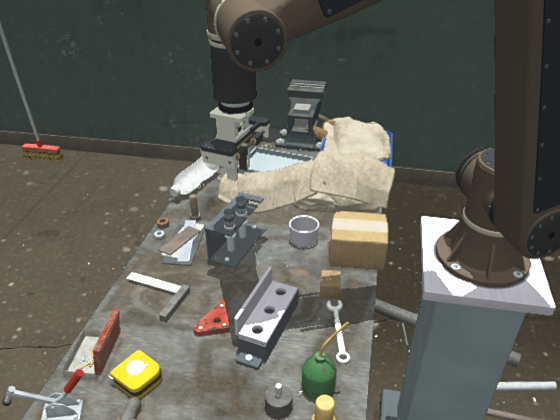

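```bash
python3 - <<'E'
from h import *
T=lambda a:np.array(a)/4+[340-.375,100-.375]
S=lambda a:np.array(a)/4+[190-.375,60-.375]
print('vice base',onz('top',T([[500,260],[512,465]]),.02))
print('column',onz('top',T([[585,270],[590,395]]),.1),onz('top',T([[540,290],[545,395]]),.03))
print('windowplate tri',tri(T([[627,290],[633,367],[740,225]]),S([[417,185],[412,200],[400,120]])))
print('tray corners',tri(T([[228,133],[432,165]]),S([[260,347],[495,385]])))
print('sack edge z.05', onz('top',T([[150,190],[200,340],[160,250]]),.05))
c=onz('top',T([[228,133],[432,165],[404,453],[196,424]]),.022);print('tray',c,c.mean(0))
print('bottle',onz('top',T([[215,10]]),.05))
E
```

```text
vice base [[ 0.6311 -0.4872  0.02  ]
 [ 0.4849 -0.4847  0.02  ]]
column [[ 0.604  -0.51    0.1   ]
 [ 0.5201 -0.5062  0.1   ]] [[ 0.607  -0.5101  0.03  ]
 [ 0.5323 -0.5077  0.03  ]]
windowplate tri [[ 0.5797 -0.5136  0.1469  0.0008]
 [ 0.5594 -0.5214  0.1281  0.052 ]
 [ 0.6096 -0.5749  0.1799  0.0066]]
tray corners [[ 0.6747 -0.2713  0.1121  0.0361]
 [ 0.5876 -0.4128  0.0528  0.1967]]
sack edge z.05 [[ 0.6737 -0.2318  0.05  ]
 [ 0.5686 -0.261   0.05  ]
 [ 0.6314 -0.2366  0.05  ]]
tray [[ 0.7238 -0.2959  0.022 ]
 [ 0.7002 -0.4421  0.022 ]
 [ 0.4939 -0.4072  0.022 ]
 [ 0.5156 -0.2625  0.022 ]] [ 0.6084 -0.3519  0.022 ]
bottle [[ 0.8045 -0.2844  0.05  ]]
```

```bash
python3 - <<'E'
from h import *
tgt([.5115,.3325,.19],-.2)
E
```

```text
tool x [-0.0006  0.0001 -1.    ] jaw ang -1.7832290384608862 move [ 0.0314 -0.1482 -0.2325] twist 89.28765809363573 q6 0.9188211784467577
```

Call:
{"method": "jog_arm", "body": {
  "motion": [
    {"dx":0,"dy":-0.008,"dz":-0.012,"twist":-5},
    {"dx":0,"dy":-0.018,"dz":-0.029,"twist":-12},
    {"dx":0,"dy":-0.03,"dz":-0.047,"twist":-19},
    {"dx":0,"dy":-0.042,"dz":-0.066,"twist":-26},
    {"dx":0,"dy":-0.054,"dz":-0.085,"twist":-33},
    {"dx":0,"dy":-0.066,"dz":-0.104,"twist":-40},
    {"dx":0,"dy":-0.078,"dz":-0.123,"twist":-47},
    {"dx":0,"dy":-0.09,"dz":-0.142,"twist":-54},
    {"dx":0,"dy":-0.102,"dz":-0.16,"twist":-61},
    {"dx":0.005,"dy":-0.114,"dz":-0.179,"twist":-68},
    {"dx":0.01,"dy":-0.126,"dz":-0.198,"twist":-75},
    {"dx":0.02,"dy":-0.138,"dz":-0.217,"twist":-82},
    {"dx":0.03,"dy":-0.148,"dz":-0.2325,"twist":-88},
    {"dx":0.031,"dy":-0.148,"dz":-0.2325,"twist":-90.7},
    {"dx":0.031,"dy":-0.148,"dz":-0.2325,"twist":-90.7},
    {"dx":0.031,"dy":-0.148,"dz":-0.2325,"twist":-90.7},
    {"dx":0.031,"dy":-0.148,"dz":-0.2325,"twist":-90.7}
  ],
  "gripper": 0.05
}}

```text
t: 20.77
eef_pos: [0.5122, 0.332, 0.1903]
ee_rot: [-1.919, 1.57, -2.122]
force: [0.4, 0.5, 0.4]
width: 0.0498
```

```bash
python3 - <<'E'
from h import *
s=snap('side','s19');t=snap('top','t19');st=arm.get_state();p=st['eef_pos'];print(p,st['force'],st['width'])
crop(s,'c19',190,190,140,120,5)
tgt([.5115,.3325,.07],-.2)
R=Ro.from_euler('xyz',st['ee_rot']).as_matrix()
print(proj('side',[[p[0],p[1],.093],[.5115,.3325,.093],p+R@[.011,0,.025],p+R@[.011,0,-.025]]))
E
```

```text
[0.5124 0.332  0.1907] [0.7441 0.2911 0.5473] 0.0503581003285649
tool x [ 0.0002  0.0002 -1.    ] jaw ang -0.20201496024028107 move [ 0.1207  0.0003 -0.001 ] twist -0.11544871765476912 q6 2.0451404940893014
[[253.3713 289.4182]
 [253.7543 289.6472]
 [240.55   253.4377]
 [263.5907 259.6875]]
```

View pics/c19.png

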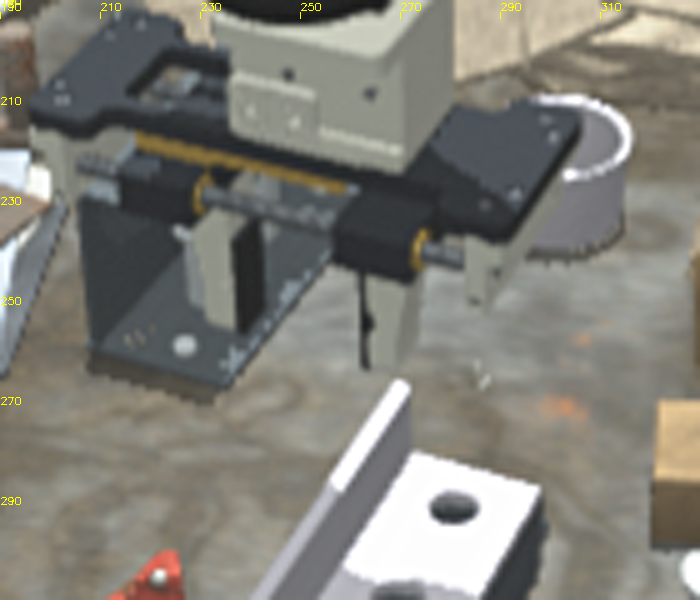

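Call:
{"method": "jog_arm", "body": {
  "motion": [
    {"dx":0.025,"dy":0,"dz":0,"twist":0},
    {"dx":0.05,"dy":0,"dz":0,"twist":0},
    {"dx":0.075,"dy":0,"dz":-0.001,"twist":0},
    {"dx":0.085,"dy":0,"dz":-0.001,"twist":0},
    {"dx":0.085,"dy":0,"dz":-0.001,"twist":0}
  ]
}}

```text
t: 21.28
eef_pos: [0.5103, 0.3311, 0.1033]
ee_rot: [-2.133, 1.566, -2.334]
force: [-0.9, 0.1, -0.0]
width: 0.0495
```

```bash
python3 - <<'E'
from h import *
s=snap('side','s20');st=arm.get_state();p=st['eef_pos'];print(p,st['force'],st['width'])
crop(s,'c20',190,210,140,120,5)
tgt([.5115,.3325,.07],-.2)
E
```

```text
[0.5112 0.332  0.1052] [-0.2492 -0.1212  1.0472] 0.049947294834906675
tool x [-0.0009 -0.0016 -1.    ] jaw ang -0.20074285832354077 move [0.0352 0.0006 0.0002] twist -0.04256264671504633 q6 2.044393748020328
```

View pics/c20.png

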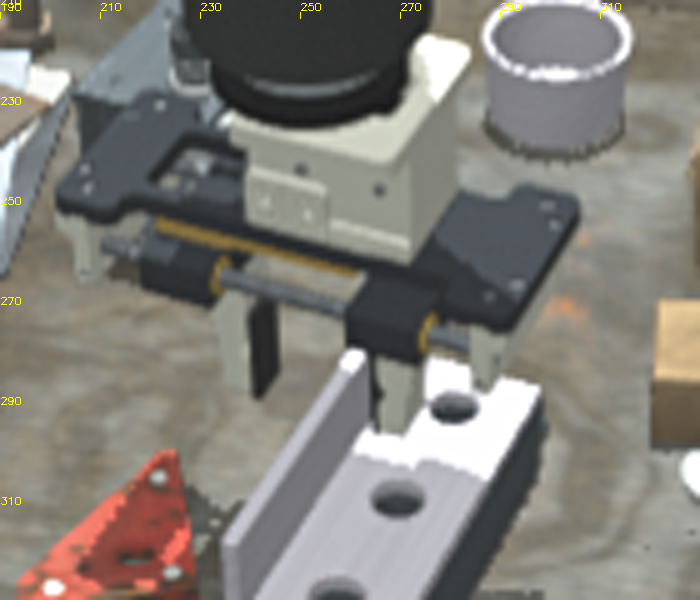

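Call:
{"method": "jog_arm", "body": {
  "motion": [
    {"dx":0.015,"dy":0,"dz":0,"twist":0},
    {"dx":0.03,"dy":0,"dz":0,"twist":0},
    {"dx":0.034,"dy":0,"dz":0,"twist":0},
    {"dx":0.034,"dy":0,"dz":0,"twist":0},
    {"dx":0.034,"dy":0,"dz":0,"twist":0}
  ]
}}

```text
t: 21.75
eef_pos: [0.5119, 0.3332, 0.073]
ee_rot: [0.817, 1.569, 0.617]
force: [-0.4, -0.1, -0.2]
width: 0.0501
```

Call:
{"method": "jog_arm", "body": {
  "motion": [
    {"dx":0,"dy":0,"dz":0,"twist":0},
    {"dx":0,"dy":0,"dz":0,"twist":0},
    {"dx":0,"dy":0,"dz":0,"twist":0},
    {"dx":0,"dy":0,"dz":0,"twist":0},
    {"dx":0,"dy":0,"dz":0,"twist":0},
    {"dx":0,"dy":0,"dz":0,"twist":0},
    {"dx":0,"dy":0,"dz":0,"twist":0},
    {"dx":0,"dy":0,"dz":0,"twist":0},
    {"dx":0,"dy":0,"dz":0,"twist":0}
  ],
  "gripper": 0,
  "newtons": 50
}}

```text
t: 22.5
eef_pos: [0.5112, 0.3326, 0.0716]
ee_rot: [-1.39, 1.571, -1.59]
force: [-0.3, -0.0, 0.6]
width: 0.008
```

```bash
python3 - <<'E'
from h import *
s=snap('side','s21');st=arm.get_state();p=st['eef_pos'];print(p,st['force'],st['moment'],st['width'])
crop(s,'c21',190,210,140,120,5)
E
```

```text
[0.5112 0.3326 0.0716] [-0.458   0.1585  1.6064] [-0.2314 -0.0436  0.0204] 0.007648937097988356
```

View pics/c21.png

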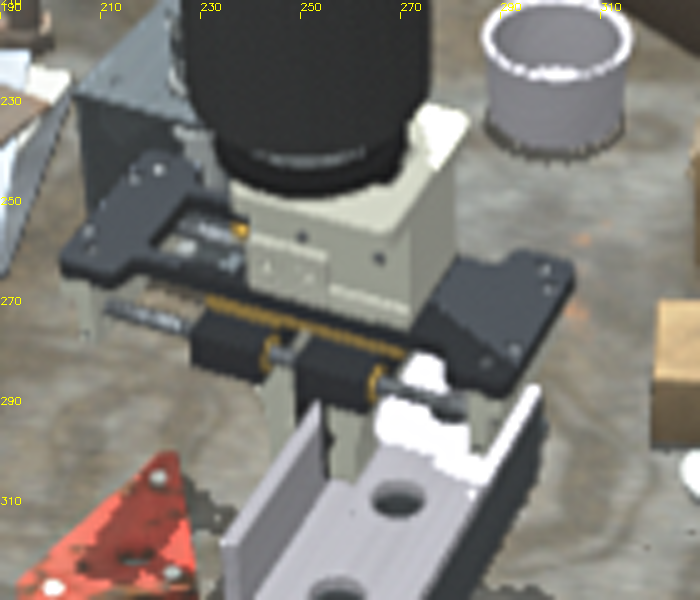

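Call:
{"method": "jog_arm", "body": {
  "motion": [
    {"dx":-0.005,"dy":0,"dz":0,"twist":0},
    {"dx":-0.015,"dy":0,"dz":0,"twist":0},
    {"dx":-0.03,"dy":0,"dz":0,"twist":0},
    {"dx":-0.05,"dy":0,"dz":0,"twist":0},
    {"dx":-0.075,"dy":0,"dz":0,"twist":0},
    {"dx":-0.1,"dy":0,"dz":0,"twist":0},
    {"dx":-0.13,"dy":0,"dz":0,"twist":0},
    {"dx":-0.16,"dy":0,"dz":0,"twist":0},
    {"dx":-0.19,"dy":0,"dz":0,"twist":0},
    {"dx":-0.215,"dy":0,"dz":0,"twist":0},
    {"dx":-0.23,"dy":0,"dz":0,"twist":0},
    {"dx":-0.23,"dy":0,"dz":0,"twist":0},
    {"dx":-0.23,"dy":0,"dz":0,"twist":0}
  ]
}}

```text
t: 23.63
eef_pos: [0.5108, 0.3326, 0.302]
ee_rot: [1.574, 1.569, 1.374]
force: [-0.2, 1.0, -4.7]
width: 0.0076
```

```bash
python3 - <<'E'
from h import *
s=snap('side','s22');t=snap('top','t22');st=arm.get_state();p=st['eef_pos'];print(p,st['force'],st['moment'],st['width'])
cv2.imwrite('pics/c22.png',np.vstack([s[60:340],t[60:340]]))
c=np.array([.6084,-.352]);X=np.array([.9875,-.157]);Y=np.array([.157,.9875])
tc=c-Y*.019; print(tc)
tgt([*tc,.30],-1.729)
E
```

```text
[0.5103 0.3321 0.2998] [-0.8135 -0.4714 -5.0235] [-0.1338 -0.1384  0.0452] 0.007852773328765744
[ 0.6054 -0.3708]
tool x [-0.0024 -0.0015 -1.    ] jaw ang -0.20029137143805004 move [ 0.0006 -0.6699  0.2331] twist 87.58855252183194 q6 2.0446772778762536
```

View pics/c22.png

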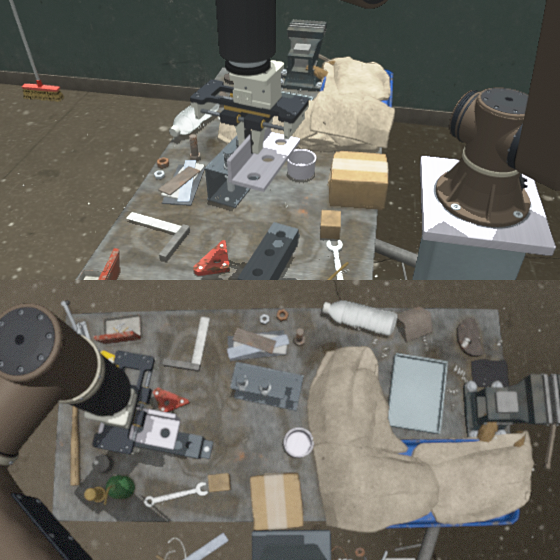

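Call:
{"method": "jog_arm", "body": {
  "motion": [
    {"dx":0,"dy":-0.01,"dz":0.0035,"twist":1},
    {"dx":0,"dy":-0.03,"dz":0.0105,"twist":4},
    {"dx":0,"dy":-0.055,"dz":0.019,"twist":8},
    {"dx":0,"dy":-0.08,"dz":0.028,"twist":12},
    {"dx":0,"dy":-0.11,"dz":0.038,"twist":16},
    {"dx":0,"dy":-0.14,"dz":0.049,"twist":20},
    {"dx":0,"dy":-0.17,"dz":0.059,"twist":24},
    {"dx":0,"dy":-0.2,"dz":0.07,"twist":28},
    {"dx":0,"dy":-0.23,"dz":0.08,"twist":32},
    {"dx":0,"dy":-0.26,"dz":0.09,"twist":36},
    {"dx":0,"dy":-0.29,"dz":0.101,"twist":40},
    {"dx":0,"dy":-0.32,"dz":0.111,"twist":44},
    {"dx":0,"dy":-0.345,"dz":0.12,"twist":48},
    {"dx":0,"dy":-0.36,"dz":0.125,"twist":50},
    {"dx":0,"dy":-0.36,"dz":0.125,"twist":50},
    {"dx":0,"dy":-0.36,"dz":0.125,"twist":50}
  ]
}}

```text
t: 25.07
eef_pos: [0.5613, -0.0464, 0.3001]
ee_rot: [-1.906, 1.568, -2.981]
force: [0.6, 0.7, -3.5]
width: 0.0075
```

```bash
python3 - <<'E'
from h import *
st=arm.get_state();print(st['eef_pos'],st['force'],st['q'],st['width'])
tgt([.6054,-.3708,.30],-1.729)
E
```

```text
[ 0.5613 -0.0464  0.3001] [ 0.5774  0.6634 -3.5342] [ 0.2649  0.1415 -0.1366 -0.0003 -1.2955  1.8017] 0.007477349503409382
tool x [-0.0027 -0.0004 -1.    ] jaw ang -1.0750569953556721 move [ 0.0001 -0.1156  0.3064] twist 37.468174208223985 q6 1.8017230394935633
```

Call:
{"method": "jog_arm", "body": {
  "motion": [
    {"dx":0,"dy":-0.004,"dz":0.01,"twist":1},
    {"dx":0,"dy":-0.011,"dz":0.03,"twist":4},
    {"dx":0,"dy":-0.021,"dz":0.055,"twist":8},
    {"dx":0,"dy":-0.03,"dz":0.08,"twist":12},
    {"dx":0,"dy":-0.041,"dz":0.11,"twist":16},
    {"dx":0,"dy":-0.053,"dz":0.14,"twist":20},
    {"dx":0,"dy":-0.064,"dz":0.17,"twist":24},
    {"dx":0,"dy":-0.075,"dz":0.2,"twist":28},
    {"dx":0,"dy":-0.087,"dz":0.23,"twist":32},
    {"dx":0,"dy":-0.098,"dz":0.26,"twist":35},
    {"dx":0,"dy":-0.109,"dz":0.29,"twist":37.5},
    {"dx":0,"dy":-0.1155,"dz":0.306,"twist":37.5},
    {"dx":0,"dy":-0.1155,"dz":0.306,"twist":37.5},
    {"dx":0,"dy":-0.1155,"dz":0.306,"twist":37.5}
  ]
}}

```text
t: 26.23
eef_pos: [0.6066, -0.3695, 0.2999]
ee_rot: [-1.809, 1.568, 2.746]
force: [0.4, 0.2, -4.2]
width: 0.0078
```

```bash
python3 - <<'E'
from h import *
s=snap('side','s24');t=snap('top','t24');st=arm.get_state();p=st['eef_pos'];print(p,st['force'],st['moment'],st['width'])
crop(s,'c24',180,60,200,150,4);crop(t,'c24t',320,80,200,150,4)
tgt([.6054,-.3708,.10],-1.729)
E
```

```text
[ 0.6068 -0.3682  0.3009] [ 0.3926  0.1118 -4.4664] [-0.0554  0.0376  0.0282] 0.00795692284209075
tool x [-0.0011  0.0006 -1.    ] jaw ang -1.726421884026733 move [ 0.2009 -0.0008  0.0029] twist 0.14771516436347204 q6 1.6870725413644834
```

View pics/c24.png

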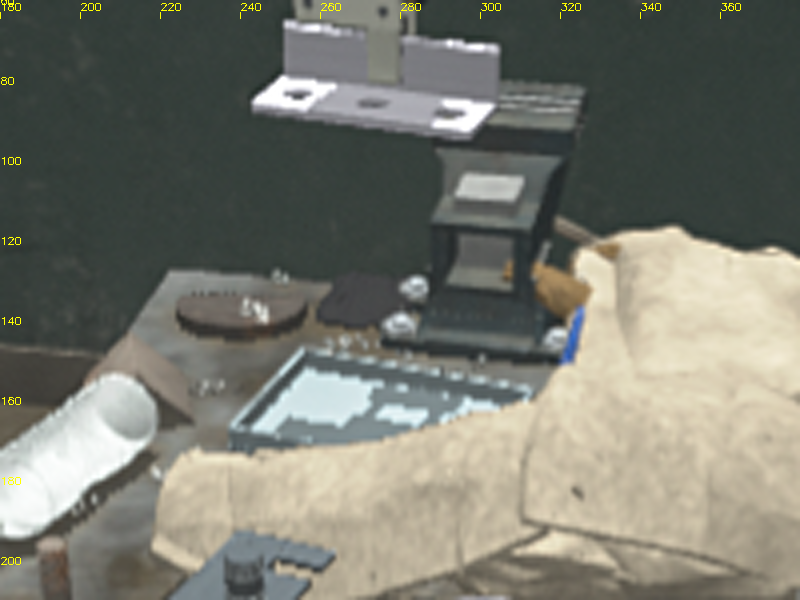

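View pics/c24t.png

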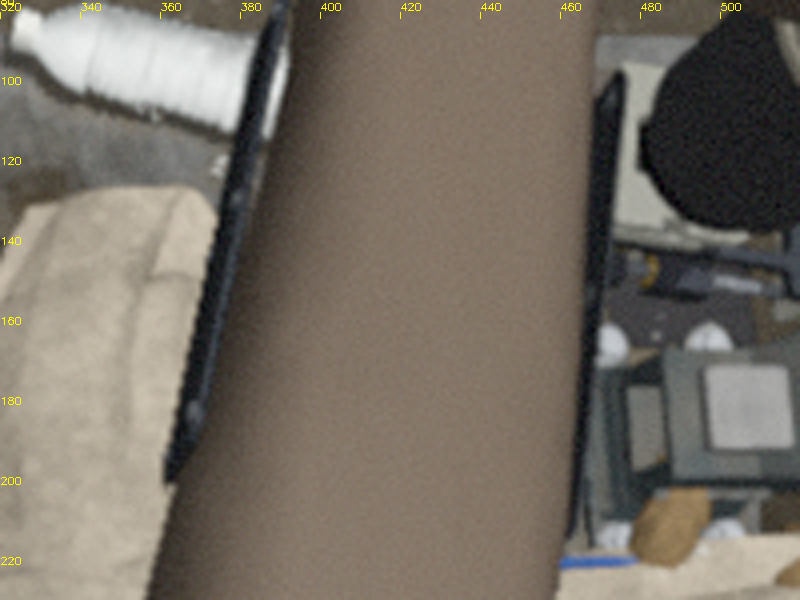

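Call:
{"method": "jog_arm", "body": {
  "motion": [
    {"dx":0.01,"dy":0,"dz":0,"twist":0},
    {"dx":0.03,"dy":0,"dz":0,"twist":0},
    {"dx":0.06,"dy":0,"dz":0,"twist":0},
    {"dx":0.09,"dy":0,"dz":0,"twist":0},
    {"dx":0.12,"dy":0,"dz":0,"twist":0},
    {"dx":0.15,"dy":0,"dz":0,"twist":0},
    {"dx":0.18,"dy":0,"dz":0,"twist":0},
    {"dx":0.2,"dy":0,"dz":0,"twist":0},
    {"dx":0.2,"dy":0,"dz":0,"twist":0},
    {"dx":0.2,"dy":0,"dz":0,"twist":0}
  ]
}}

```text
t: 27.17
eef_pos: [0.6064, -0.3679, 0.1006]
ee_rot: [-1.619, 1.568, 2.939]
force: [0.6, 0.1, -2.9]
width: 0.0075
```

```bash
python3 - <<'E'
from h import *
s=snap('side','s25');t=snap('top','t25');st=arm.get_state();p=st['eef_pos'];print(p,st['force'],st['moment'],st['width'])
crop(s,'c25',180,60,200,150,4);crop(t,'c25t',320,80,200,150,4)
tgt([.6054,-.3690,.03],-1.729)
E
```

```text
[ 0.6082 -0.369   0.1037] [ 0.3039 -0.5502 -3.2566] [-0.13   -0.0313 -0.0463] 0.007751337099406749
tool x [ 0.0026 -0.0015 -1.    ] jaw ang -1.7259016802527478 move [ 0.0737 -0.003   0.0003] twist 0.17752064509959536 q6 1.6872246538396645
```

View pics/c25.png

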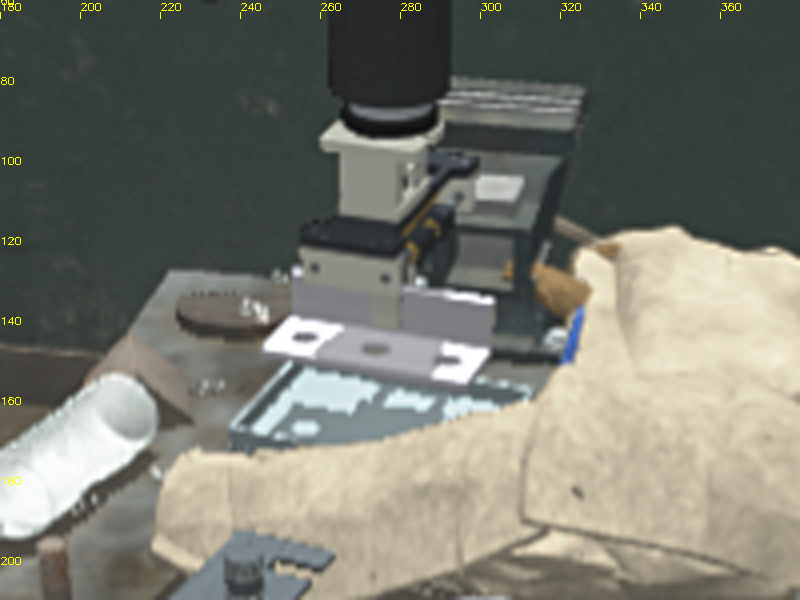

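View pics/c25t.png

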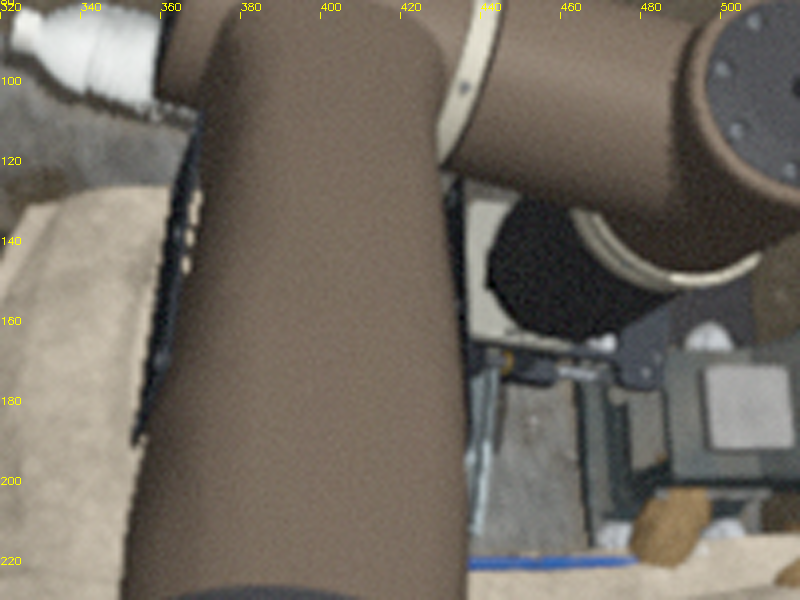

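```bash
python3 - <<'E'
from h import *
st=arm.get_state();p=st['eef_pos'];R=Ro.from_euler('xyz',st['ee_rot']).as_matrix();print(p,st['force'])
for h in(.055,.09):
  for w in(-.039,.039):
    q=p+R@[-h,w,.097];print(h,w,q,proj('top',[q]),proj('side',[q]))
print(onz('top',[[486,172]],.16),onz('top',[[486,172]],.18),onz('top',[[486,190],[486,190]],.1))
E
```

```text
[ 0.6082 -0.369   0.1037] [ 0.3039 -0.5502 -3.2566]
0.055 -0.039 [ 0.5545 -0.4588  0.1587] [[478.4817 180.7816]] [[298.71   109.4851]]
0.055 0.039 [ 0.6316 -0.4708  0.1589] [[480.5439 150.7825]] [[276.2074 106.1789]]
0.09 -0.039 [ 0.5545 -0.4587  0.1937] [[484.7604 177.7412]] [[298.9377  99.2673]]
0.09 0.039 [ 0.6315 -0.4708  0.1939] [[486.7767 146.8298]] [[276.1775  96.0596]]
[[ 0.5766 -0.4796  0.16  ]] [[ 0.5718 -0.4698  0.18  ]] [[ 0.5424 -0.5049  0.1   ]
 [ 0.5424 -0.5049  0.1   ]]
```

Call:
{"method": "jog_arm", "body": {
  "motion": [
    {"dx":0.015,"dy":-0.001,"dz":-0.003,"twist":0.1},
    {"dx":0.03,"dy":-0.001,"dz":-0.003,"twist":0.1},
    {"dx":0.045,"dy":-0.001,"dz":-0.003,"twist":0.1},
    {"dx":0.047,"dy":-0.001,"dz":-0.003,"twist":0.1},
    {"dx":0.047,"dy":-0.001,"dz":-0.003,"twist":0.1},
    {"dx":0.047,"dy":-0.001,"dz":-0.003,"twist":0.1}
  ]
}}

```text
t: 27.77
eef_pos: [0.6075, -0.3663, 0.0566]
ee_rot: [1.264, 1.568, -0.464]
force: [0.1, -0.1, -3.6]
width: 0.0076
```

```bash
python3 - <<'E'
from h import *
s=snap('side','s26');t=snap('top','t26');st=arm.get_state();p=st['eef_pos'];print(p,st['force'],st['moment'],st['width'])
crop(s,'c26',220,90,120,90,6)
crop(t,'c26t',420,80,120,150,4)
c=np.array([.6084,-.352]);X=np.array([.9875,-.157]);Y=np.array([.157,.9875])
# predicted bracket corners: own (x,y)->  bracket +x = -Y, +y = X
for bx,by in((-.03,-.085),(-.03,.085),(.038,.085),(.038,-.085)):
    q=p[:2]-Y*(bx-.034)+X*by; d=q-c; print(bx,by,'tray coords',d@X,d@Y,proj('side',[[*q,p[2]-.0266]]),proj('top',[[*q,p[2]-.0266]]))
print(proj('side',[[*(c+X*a+Y*b),.022] for a,b in((-.104,.075),(.104,.075),(.104,-.075),(-.104,-.075))]))
E
```

```text
[ 0.6075 -0.3663  0.0566] [ 0.3177 -0.0114 -4.0002] [-0.0897  0.0322  0.0126] 0.0074901310928082426
-0.03 -0.085 tray coords -0.08360412449840875 0.04972487106666199 [[295.3913 169.8183]] [[398.8483 198.5558]]
-0.03 0.085 tray coords 0.08636276800159126 0.049724871066662 [[245.1759 160.7515]] [[405.0121 139.5486]]
0.038 0.085 tray coords 0.08636276800159136 -0.01826188593333803 [[253.4581 151.5732]] [[428.705  143.1935]]
0.038 -0.085 tray coords -0.08360412449840865 -0.018261885933338034 [[302.3092 160.089 ]] [[423.1226 202.1761]]
[[298.9443 177.0266]
 [237.0007 165.6052]
 [255.2529 145.655 ]
 [313.5696 155.6154]]
```

View pics/c26.png

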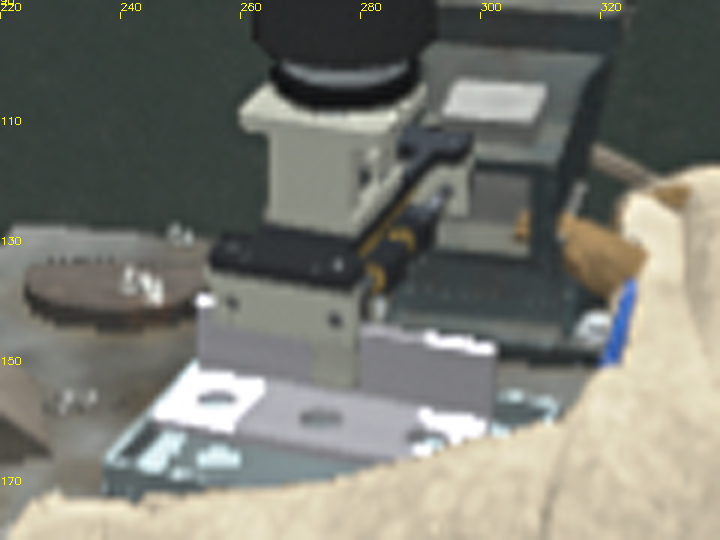

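View pics/c26t.png

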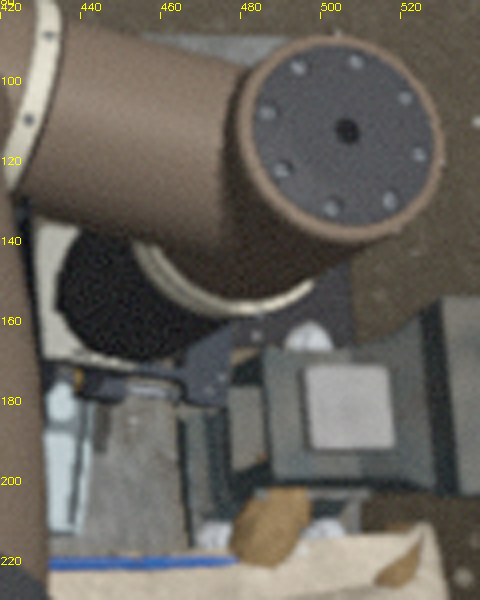

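Call:
{"method": "jog_arm", "body": {
  "motion": [
    {"dx":0.008,"dy":0,"dz":0,"twist":0},
    {"dx":0.014,"dy":0,"dz":0,"twist":0},
    {"dx":0.019,"dy":0,"dz":0,"twist":0},
    {"dx":0.023,"dy":0,"dz":0,"twist":0},
    {"dx":0.025,"dy":0,"dz":0,"twist":0},
    {"dx":0.025,"dy":0,"dz":0,"twist":0},
    {"dx":0.025,"dy":0,"dz":0,"twist":0}
  ]
}}

```text
t: 28.45
eef_pos: [0.606, -0.3659, 0.0306]
ee_rot: [-1.04, 1.57, -2.768]
force: [-4.5, 2.6, 5.9]
width: 0.0082
```

Call:
{"method": "jog_arm", "body": {
  "motion": [
    {"dx":0,"dy":0,"dz":0,"twist":0},
    {"dx":0,"dy":0,"dz":0,"twist":0},
    {"dx":0,"dy":0,"dz":0,"twist":0},
    {"dx":0,"dy":0,"dz":0,"twist":0},
    {"dx":0,"dy":0,"dz":0,"twist":0},
    {"dx":0,"dy":0,"dz":0,"twist":0}
  ],
  "gripper": 0.03
}}

```text
t: 28.95
eef_pos: [0.6064, -0.3659, 0.0294]
ee_rot: [-0.574, 1.571, -2.303]
force: [-0.1, -0.1, 0.5]
width: 0.0296
```

Call:
{"method": "jog_arm", "body": {
  "motion": [
    {"dx":-0.01,"dy":0,"dz":0,"twist":0},
    {"dx":-0.025,"dy":0,"dz":0,"twist":0},
    {"dx":-0.05,"dy":0,"dz":0,"twist":0},
    {"dx":-0.08,"dy":0,"dz":0,"twist":0},
    {"dx":-0.11,"dy":0,"dz":0,"twist":0},
    {"dx":-0.14,"dy":0,"dz":0,"twist":0},
    {"dx":-0.17,"dy":0,"dz":0,"twist":0},
    {"dx":-0.2,"dy":0,"dz":0,"twist":0},
    {"dx":-0.23,"dy":0,"dz":0,"twist":0},
    {"dx":-0.26,"dy":0,"dz":0,"twist":0},
    {"dx":-0.26,"dy":0,"dz":0,"twist":0},
    {"dx":-0.26,"dy":0,"dz":0,"twist":0}
  ]
}}

```text
t: 29.95
eef_pos: [0.6071, -0.3663, 0.2932]
ee_rot: [1.383, 1.565, -0.346]
force: [-0.0, 0.1, -0.3]
width: 0.0301
```

```bash
python3 - <<'E'
from h import *
s=snap('side','s27');t=snap('top','t27');st=arm.get_state();p=st['eef_pos'];print(p,st['force'],st['width'])
crop(s,'c27',190,100,180,150,4)
tgt([.55,.2,.30],-1.729)
E
```

```text
[ 0.606  -0.3656  0.2896] [ 0.264   0.6848 -0.5889] 0.029863365163619083
tool x [ 0.0001  0.0004 -1.    ] jaw ang -1.729007390073008 move [-0.0102 -0.1444 -0.5498] twist -0.0004234199936510641 q6 1.6813296638618072
```

View pics/c27.png

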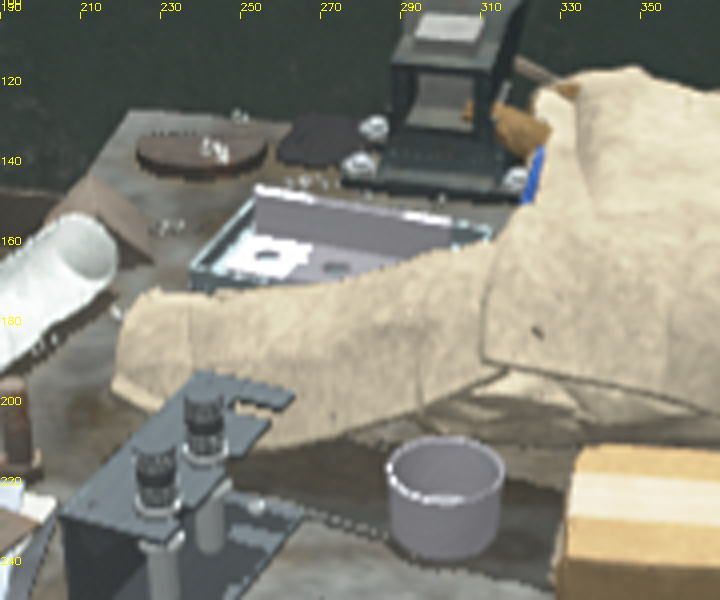

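Call:
{"method": "jog_arm", "body": {
  "motion": [
    {"dx":-0.01,"dy":-0.005,"dz":-0.02,"twist":0},
    {"dx":-0.01,"dy":-0.013,"dz":-0.05,"twist":0},
    {"dx":-0.01,"dy":-0.021,"dz":-0.08,"twist":0},
    {"dx":-0.01,"dy":-0.029,"dz":-0.11,"twist":0},
    {"dx":-0.01,"dy":-0.037,"dz":-0.14,"twist":0},
    {"dx":-0.01,"dy":-0.045,"dz":-0.17,"twist":0},
    {"dx":-0.01,"dy":-0.053,"dz":-0.2,"twist":0},
    {"dx":-0.01,"dy":-0.06,"dz":-0.23,"twist":0},
    {"dx":-0.01,"dy":-0.068,"dz":-0.26,"twist":0},
    {"dx":-0.01,"dy":-0.076,"dz":-0.29,"twist":0},
    {"dx":-0.01,"dy":-0.084,"dz":-0.32,"twist":0},
    {"dx":-0.01,"dy":-0.092,"dz":-0.35,"twist":0},
    {"dx":-0.01,"dy":-0.1,"dz":-0.38,"twist":0},
    {"dx":-0.01,"dy":-0.108,"dz":-0.41,"twist":0},
    {"dx":-0.01,"dy":-0.116,"dz":-0.44,"twist":0},
    {"dx":-0.01,"dy":-0.124,"dz":-0.47,"twist":0},
    {"dx":-0.01,"dy":-0.132,"dz":-0.5,"twist":0},
    {"dx":-0.01,"dy":-0.14,"dz":-0.53,"twist":0},
    {"dx":-0.01,"dy":-0.14,"dz":-0.53,"twist":0},
    {"dx":-0.01,"dy":-0.14,"dz":-0.53,"twist":0}
  ]
}}

```text
t: 31.72
eef_pos: [0.5507, 0.1808, 0.2981]
ee_rot: [-0.846, 1.568, -2.573]
force: [-1.1, 0.7, -0.9]
width: 0.0302
```

```bash
python3 - <<'E'
from h import *
s=snap('side','s28');t=snap('top','t28');st=arm.get_state();print(st['eef_pos'],st['force'])
crop(t,'c28',220,110,230,150,3)
E
```

```text
[0.5512 0.1792 0.2987] [ 0.0411 -1.0341 -0.1515]
```

View pics/c28.png

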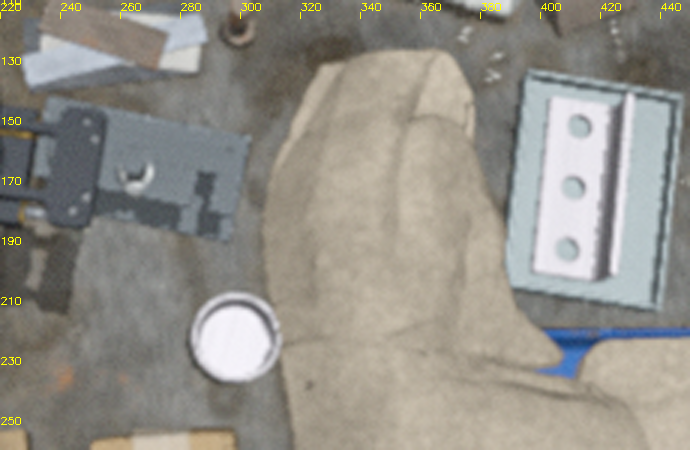

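View pics/s28.png

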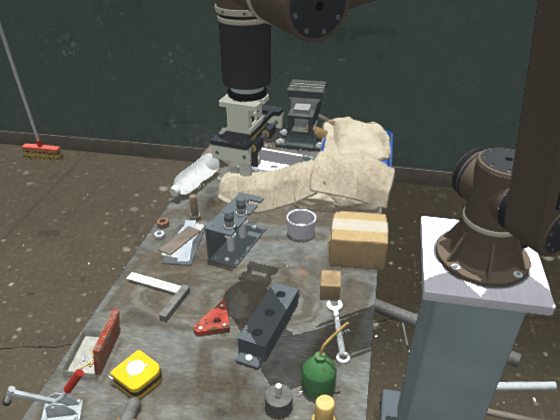

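```bash
python3 - <<'E'
from h import *
T=lambda a:np.array(a)/3+[220-.33,110-.33]
h=onz('top',T([[573,187]]),.012)[0]
c=onz('top',T([[530,72],[682,95],[658,309],[508,284]]),.022).mean(0)
print(h,c,np.linalg.norm(h[:2]-c[:2]),np.linalg.norm(h[:2]-[.6084,-.352]))
E
```

```text
[ 0.6122 -0.3324  0.012 ] [ 0.6085 -0.3504  0.022 ] 0.018373538645853633 0.01999193833266372
```

```bash
python3 - <<'E'
from station import arm
print(arm.job_done())
E
```

```text
the job is handed in; nothing more can be done
None
```

The job is done and handed in after about 32 s of the 210 s allowed; it returned no verdict.

- **Pins:** The left bore was empty at the start, so there were two pins. I drew, dipped and parked the middle pin in the rack's left notch, then the right pin in its middle notch. Each tip was held about 13 mm above the pot floor. Each upper collar met the shelf with about 5 N when lowered. The last pictures show both pins hanging upright in their notches.
- **Bracket:** It lies flat, foot down, on the tray floor. Its centre measures 18–20 mm from the tray's middle (limit 35 mm). I offset it to the left on purpose to keep the gripper clear of the vice.
- **Pot:** It was knocked a few centimetres aside after the second dip. It stands upright.
- **Robot and bystanders:** The arm finished clear of everything, and the magnet, spanner and wooden block look undisturbed in the pictures; I did not measure them.

No check failed. The two cameras disagreed by 2–5 mm in y on heads, rim and shelf corners; a closer reading of the shelf brought the notch positions to within about 2–3 mm, and the insertions met no force.

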